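# Pack the display-stand kit into the sloping tray

## Task

Pack the three wooden pieces of the stand kit into the tight sloping tray so that all are fully home with their tops level; only one order of packing lets them all in. The long elbow lies on the tray floor, the short elbow on the long one's foot with the two uprights at opposite ends, and the spacer block between the uprights on the short elbow's foot. Let go of everything and leave the glue bottle, the steel cup and the steel weight where they stand.

Things in the scene. Friction and masses are not known exactly. Their poses are not given: they have to be found in the camera images.
- tray: Fixed open plywood tray on a dark wooden stand, floor sloping 30 degrees, low end and opening towards the robot. Origin: centre of the inner floor, 55 mm over the bench. z: floor normal, out of the opening; x: up the slope along the length; y: level. Inside 114 (x) x 40 mm (y), walls 5 mm, straight for 26 mm, then a flared lip; highest 33 mm over the floor. Released parts may slide to the low end.
- long_elbow: Loose wooden L standing on its foot: foot 110 mm long (x), 36 wide (y), 14 thick; at its -x end an upright 22 mm long (x), 36 wide, its top 70 mm above the underside. About 70 g. Origin: centre of the underside, midway along the 110 mm; z up; at the start its upright is at the end nearer the robot.
- long_elbow_top (a point): Centre of the top face of the long elbow's upright: 44 mm to -x and 70 mm up from its origin.
- short_elbow: Loose wooden L standing on its foot: foot 84 mm long (x), 36 wide (y), 14 thick; at its +x end an upright 22 mm long (x), 36 wide, its top 56 mm above the underside. About 53 g. Origin: centre of the underside, midway along the 84 mm; z up; at the start its upright is at the end farther from the robot.
- short_elbow_top (a point): Centre of the top face of the short elbow's upright: 31 mm to +x and 56 mm up from its origin.
- spacer_block: Loose wooden block 58 mm long (x), 36 mm wide (y), 42 mm high, lower end edges rounded 5 mm, with a dark 12 mm spot in the middle of its top. About 61 g. Origin: centre of its underside, z up. Between the packed uprights it has 4 mm or more to spare in length. All packed, the three tops lie level, 70 mm over the tray floor along its normal.
- glue_bottle: Bystander: standing pale bottle with a paper label, 52 mm across, 130 mm high. Origin: centre of its underside.
- brush_cup: Bystander: open steel cup, 72 mm across, 90 mm high. Origin: centre of its underside.
- press_weight: Bystander: dark steel disc, 60 mm across, 28 mm high. Origin: centre of its underside.
There are look-alikes about, which are no part of the job. Leave any white look-alike of the spacer_block alone.

How it is judged:
On the way, in this order (a step that is already met when the one before it is completed fails the run):
1. the long elbow lies home on the tray floor (z of long_elbow in the frame of tray between -0.004 and 0.004 m and x of long_elbow in the frame of tray between -0.008 and 0.008 m and y of long_elbow in the frame of tray between -0.007 and 0.007 m and angle between the z axis of long_elbow and the z axis of tray, either way round below 0.09 rad), for 0.2 s.
2. the short elbow lies home on the long elbow's foot, uprights at opposite ends (all of step 1 and z of short_elbow in the frame of tray between 0.01 and 0.018 m and x of short_elbow in the frame of tray between -0.03 and 0.03 m and y of short_elbow in the frame of tray between -0.007 and 0.007 m and angle between the z axis of short_elbow and the z axis of tray, either way round below 0.09 rad and x of short_elbow_top in the frame of long_elbow between 0.03 and 0.056 m), for 0.2 s.
At the end, for the whole second after the job is handed in: Undersides at 0, 14 and 28 mm over the tray floor (each within 4 mm), square within 0.09 rad, within 7 mm of the centre line, at rest. Along the long elbow from its centre: the other upright at 30 to 56 mm, the block at -9 to 11 mm; long elbow within 8 mm of mid-tray, block within 20 (all of step 2 and z of spacer_block in the frame of tray between 0.024 and 0.032 m and x of spacer_block in the frame of tray between -0.02 and 0.02 m and y of spacer_block in the frame of tray between -0.007 and 0.007 m and angle between the z axis of spacer_block and the z axis of tray, either way round below 0.09 rad and x of spacer_block in the frame of long_elbow between -0.009 and 0.011 m and linear speed of each of long_elbow, short_elbow, spacer_block below 0.02 m/s); the robot touches nothing.
It fails at once if a bystander is moved more than 30 mm (distance of any of glue_bottle, brush_cup, press_weight from where it was at the start of the episode above 0.03 m).
It also fails if it takes over 64 s, if anything falls off the work surface, if the arm or the gripper's body presses on something with over 40 N, if the wrist force passes 120 N, or if a joint passes its speed limit or range.

## Robot

A 6-joint arm with a two-finger parallel gripper is mounted at the origin on the work surface. World frame = base frame: x ahead of the robot, y to its left, z up, the work surface at z = 0. Lengths are in m, angles in rad, forces in N, time in s.
With the tool pointing down it reaches from about 0.25 to 0.8 m from the base axis. Payload 3.9 kg.
Tool frame: the origin (TCP) lies on the centre line of the jaws, within the pads' length; the fingertips stand 19 mm ahead of it and the grasp point (between the pads) is the TCP; z points along the fingers, y is the direction in which the jaws open and shut (so a half turn about z gives the same grasp; the last joint's range is limited). The gripper opens to 85 mm and grips with 20 to 120 N. Pads are 22 mm wide; open, the fingers measure 114 mm over their backs; the gripper's body (76 mm by 85 mm) begins 54 mm behind the grasp point. The pads swing forward as they close: fully open they stand 13 mm farther back than shut.
Start: joints at [-1.227, 0.26, -0.138, 1.173, 0, 1.571], TCP at [0.177, -0.494, 0.25] pointing down, gripper open.
Joint ranges: [-2.78, 2.78], [-0.83, 1.72], [-1.28, 1.37], [-1.9, 2.12], [-1.57, 1.48], [-3.14, 3.14]. Speed limits (rad/s): [2.57, 2.57, 3.14, 3.14, 3.14, 3.14].

## Interface

Orientations are given as a unit quaternion [x, y, z, w].
In Python, from plant import bot gives the robot as it stands.
- The arm moves only by the tool play_rows, never from a script. Its argument "deltas" is a list of rows, each a list of 7 numbers: the finger opening in mm, from 0 to 85.4, then the shift along the world's x, y, z in mm, then the turn, a rotation vector about the world's x, y, z in rad. A call has 1 to 12 rows; each row is the pose to reach, as a shift and turn from the pose commanded when the call began; what a row does not reach only later rows make up. A row lasts 1/10 s, in which the tool goes at most 50 mm and 8.59 degrees, less where a joint would pass 70% of its speed; a pose out of reach is approached as far as the arm can. A call with a gripper value outside its range is refused whole. The fingers move at their own pace and stop on an object; "grip_force" is the grip in N (left out, the last holds). Time passes only in rows, so rows that repeat a pose let the fingers close. It gives the time, the measured TCP pose, the force and the opening at its end, in the units of the state.
- bot.get_obs(): the state, without advancing time (a new reading comes with each control period).
- bot.capture(name): name is "scene" or "side" or "wrist"; returns a dict with "pixels" (480x640x3 uint8, blue, green, red), "intrinsics" (3x3 intrinsics, pixels), "world_to_cam" (4x4, takes a point from world to camera coordinates). Camera axes: x right, y down, z forward; pixel columns grow to the right and rows downward; lengths in m; the calibration is good to about 2 mm. A picture is of the moment at which its call begins. There is no depth.
- bot.close_job(): hands the job in, once; it reports no verdict.
Trained networks look in the newest picture that a camera, given by its name, has taken for a name from the list of things; names that differ only in an ending like _2 or _b are one class to them, and where a whole thing is asked for, a point or a joint stands for the part that bears it (a point fixed in the world has none). Each returns a list of dicts, best first, with "confidence" (0 to 1); they miss things now and then, are a little off and sometimes report something else, mostly with a low value. They report only what shows in the picture. A call takes as long as a camera call. They do not tell look-alikes from the thing itself.
- bot.boxes_of(camera, thing): "position" ([x, y, z] in m, in world coordinates, good to about 4 mm: the middle of the surface that is visible of it).
The state is a dict: "time_s": time; "joints": joint angles; "dq": joint speeds; "tau": joint torques, N m; "tcp_pos": TCP position; "ee_rot": TCP orientation; "ft_force": force on the tool from outside, world axes, zero at the start; "torque": the same for the moment, N m; "grip_width": opening from 0.0 (shut) to 1.0 (fully open).
Only numpy, scipy, OpenCV 4.12 (cv2) and the standard library are available. Lean on these libraries where they do the work, as an engineer would, in place of code of your own. Each camera call takes 0.05 s, during which the arm holds its last target.

## Working session

There is one attempt and no reset: what is moved stays moved. The work goes in short steps, Python scripts to look and compute and a tool call to move; the robot and the scene stay as the last step left them, time stands still between calls to the robot, and variables do not carry over. Pictures are saved under pics/ and viewed, and the job is handed in when it is done.

Besides the shell and the picture viewer there is one more tool, called after ">>>" as name([rows], argument=value, ...), one row to a line, values as JSON. play_rows: Moves the arm, as the interface text tells. Its arguments: {"type":"object","properties":{"deltas":{"type":"array","items":{"type":"array","items":{"type":"number"}}},"grip_force":{"type":"number"}},"required":["deltas"]}

```bash
ls; mkdir -p pics; python3 - <<'E'
from plant import bot
import cv2,numpy as np
o=bot.get_obs();print({k:np.round(v,3).tolist() for k,v in o.items()})
for c in ["scene","side","wrist"]:
    d=bot.capture(c);cv2.imwrite(f"pics/{c}0.png",d["pixels"]);print(c,np.round(d["intrinsics"],1).tolist(),np.round(d["world_to_cam"],3).tolist())
    for t in ["tray","long_elbow","short_elbow","spacer_block","glue_bottle","brush_cup","press_weight","long_elbow_top","short_elbow_top"]:
        print(c,t,[(np.round(b["position"],3).tolist(),round(b["confidence"],2)) for b in bot.boxes_of(c,t)])
E
```

```text
pics
{'time_s': 0.0, 'joints': [-1.227, 0.261, -0.139, 1.173, -0.0, 1.571], 'dq': [-0.0, 0.001, 0.001, -0.001, -0.0, -0.0], 'tau': [-0.003, -40.568, 25.392, 0.019, -0.001, -0.0], 'tcp_pos': [0.177, -0.494, 0.249], 'ee_rot': [0.985, 0.171, -0.0, -0.001], 'ft_force': [-0.331, -0.9, -0.064], 'torque': [-0.048, -0.019, 0.045], 'grip_width': 1.002}
scene [[509.6, 0.0, 322.7], [0.0, 509.6, 242.8], [0.0, 0.0, 1.0]] [[0.769, 0.639, -0.021, -0.509], [0.42, -0.529, -0.737, -0.154], [-0.482, 0.558, -0.676, 1.305], [0.0, 0.0, 0.0, 1.0]]
scene tray [([0.587, -0.017, 0.075], 0.69)]
scene long_elbow [([0.408, -0.286, 0.018], 0.86)]
scene short_elbow [([0.508, 0.246, 0.012], 0.97), ([0.688, 0.289, 0.065], 0.73), ([0.406, -0.285, 0.012], 0.51)]
scene spacer_block [([0.716, -0.239, 0.048], 0.92), ([0.618, -0.265, 0.045], 0.57)]
scene glue_bottle [([0.693, 0.292, 0.07], 0.72)]
scene brush_cup [([0.505, 0.388, 0.067], 0.77)]
scene press_weight [([0.796, 0.02, 0.03], 0.86)]
scene long_elbow_top [([0.407, -0.286, 0.013], 0.92)]
scene short_elbow_top [([0.506, 0.246, 0.016], 0.74)]
side [[573.0, 0.0, 316.7
[... 338 characters left out ...]
029], 0.85), ([0.61, -0.258, 0.025], 0.63)]
side glue_bottle [([0.684, 0.323, 0.062], 0.66)]
side brush_cup [([0.495, 0.425, 0.068], 0.95)]
side press_weight [([0.787, 0.042, 0.026], 0.94)]
side long_elbow_top [([0.397, -0.276, 0.01], 0.83)]
side short_elbow_top [([0.491, 0.264, 0.016], 0.94), ([0.788, 0.045, 0.026], 0.24)]
wrist [[363.5, 0.0, 324.3], [0.0, 363.5, 237.5], [0.0, 0.0, 1.0]] [[0.338, -0.941, -0.001, -0.524], [-0.893, -0.321, 0.315, -0.039], [-0.297, -0.106, -0.949, 0.38], [0.0, 0.0, 0.0, 1.0]]
wrist tray []
wrist long_elbow []
wrist short_elbow []
wrist spacer_block []
wrist glue_bottle []
wrist brush_cup []
wrist press_weight []
wrist long_elbow_top []
wrist short_elbow_top []
```

View pics/scene0.png

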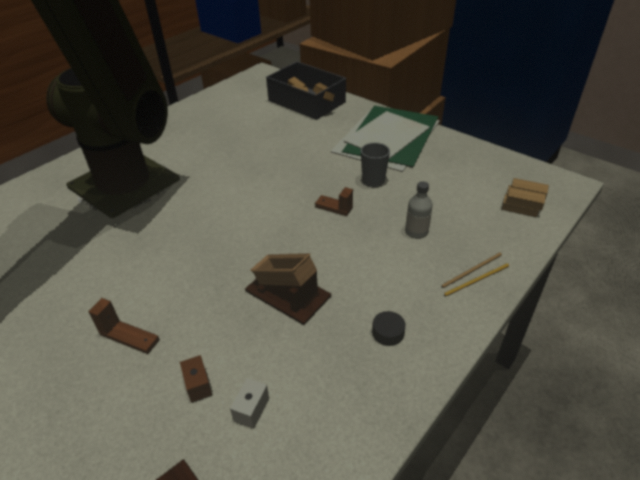

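View pics/side0.png

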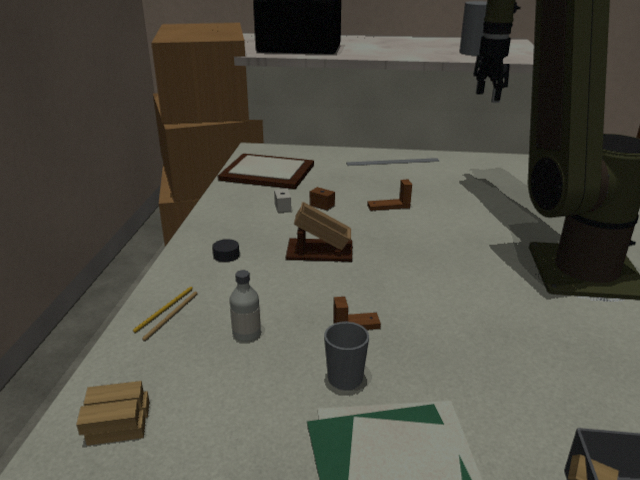

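The table shows these things:
- Long elbow at scene (125,325), with its upright towards the robot.
- Short elbow at (335,202).
- Tray at (287,280).
- Brown block at (195,378), and the white look-alike at (250,402).

The brown block is the spacer, because the white one is excluded by the task. Next I move the wrist camera over the long elbow.

>>> play_rows([
  [85, 100, 105, 20, 0, 0, -0.17],
  [85, 203, 214, 30, 0, 0, -0.344],
  [85, 203, 214, 30, 0, 0, -0.344],
  [85, 203, 214, 30, 0, 0, -0.344],
  [85, 203, 214, 30, 0, 0, -0.344],
  [85, 203, 214, 30, 0, 0, -0.344],
  [85, 203, 214, 30, 0, 0, -0.344],
  [85, 203, 214, 30, 0, 0, -0.344],
  [85, 203, 214, 30, 0, 0, -0.344],
], grip_force=50)

```text
time_s: 2.4
tcp_pos: [0.3794, -0.2807, 0.2802]
ee_rot: [1.0, -0.0, -0.0, 0.0]
ft_force: [-0.4, 0.5, 0.4]
grip_width: 0.998
```

```bash
cat > h.py <<'E'
from plant import bot
import cv2,numpy as np
from scipy.spatial.transform import Rotation as R
def obs():
    o=bot.get_obs();print({k:np.round(o[k],4).tolist() for k in ['time_s','joints','tcp_pos','ee_rot','ft_force','grip_width']});return o
def cap(c,f,crop=None,s=1,gain=1.8):
    d=bot.capture(c);np.savez(f"pics/{f}.npz",K=d["intrinsics"],T=d["world_to_cam"],im=d["pixels"])
    im=d["pixels"]
    if crop: x0,y0,x1,y1=crop; im=im[y0:y1,x0:x1]
    im=cv2.convertScaleAbs(cv2.resize(im,None,fx=s,fy=s,interpolation=cv2.INTER_CUBIC),alpha=gain)
    cv2.imwrite(f"pics/{f}.png",im);return d
def px(f,u,v,z):
    d=np.load(f"pics/{f}.npz");T=d["T"];Rm=T[:3,:3];C=-Rm.T@T[:3,3]
    r=Rm.T@np.linalg.inv(d["K"])@np.array([u,v,1.]);return C+r*(z-C[2])/r[2]
def proj(f,P):
    d=np.load(f"pics/{f}.npz");T=d["T"];p=(T[:3,:3]@np.atleast_2d(P).T).T+T[:3,3]
    q=(d["K"]@p.T).T;return q[:,:2]/q[:,2:]
def cam(f):
    T=np.load(f"pics/{f}.npz")["T"];return -T[:3,:3].T@T[:3,3]
E
python3 - <<'E'
from h import *
obs();cap("wrist","w1");print(cam("w1"))
E
```

```text
{'time_s': 2.4, 'joints': [-0.6366, 0.1575, -0.1938, 1.2198, -0.0007, 2.5056], 'tcp_pos': [0.3794, -0.2807, 0.2802], 'ee_rot': [1.0, -0.0003, -0.0004, 0.0002], 'ft_force': [-0.3603, 0.508, 0.4431], 'grip_width': 0.9981}
[ 0.46259981 -0.2791646   0.40240277]
```

View pics/w1.png

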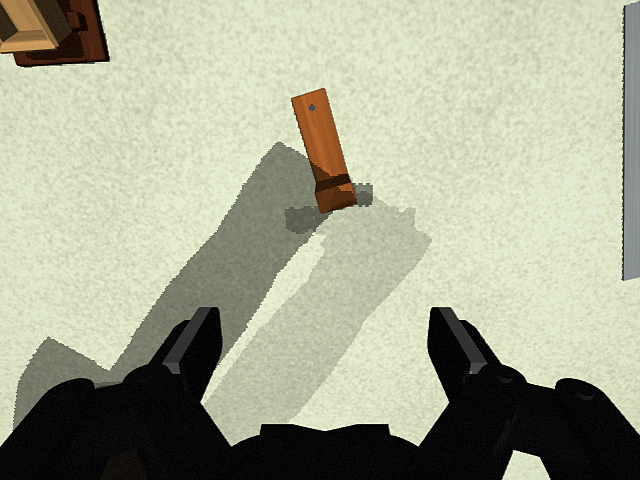

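The wrist picture shows the long elbow's foot end at (310,95) and its upright at (336,200). I'll enlarge it to pick corners.

```bash
python3 - <<'E'
from h import *
im=np.load("pics/w1.npz")["im"][80:225,270:380]
cv2.imwrite("pics/w1c.png",cv2.convertScaleAbs(cv2.resize(im,None,fx=4,fy=4,interpolation=cv2.INTER_CUBIC),alpha=1.3))
for u,v in [(292,98),(325,88)]: print(px("w1",u,v,.014))
E
```

```text
[ 0.47988769 -0.24639945  0.014     ]
[ 0.4891461  -0.27934571  0.014     ]
```

View pics/w1c.png

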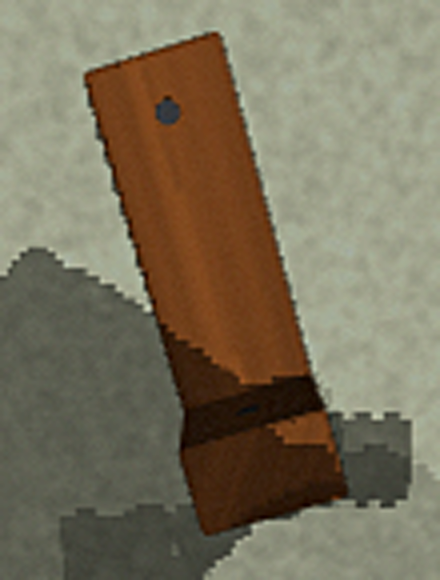

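```bash
cat >> h.py <<'E'
from scipy.optimize import least_squares
def fitpose(f,L,uv,x0):
    L=np.array(L,float);uv=np.array(uv,float)
    def w(p):
        c,s=np.cos(p[2]),np.sin(p[2]);return np.c_[p[0]+c*L[:,0]-s*L[:,1],p[1]+s*L[:,0]+c*L[:,1],L[:,2]]
    r=least_squares(lambda p:(proj(f,w(p))-uv).ravel(),x0)
    print("pose",np.round(r.x,4),"res",np.round(r.fun.reshape(-1,2),1).tolist());return r.x
E
python3 - <<'E'
from h import *
p=fitpose("w1",[(.055,.018,.014),(.055,-.018,.014),(-.055,.018,.07),(-.055,-.018,.07),(-.033,.018,.07),(-.033,-.018,.07)],
[(291.5,98.2),(325,88),(321.7,213.5),(356.5,204),(315.2,191.7),(351.5,181.2)],[.43,-.28,.2])
print("top",p[0]-.044*np.cos(p[2]),p[1]-.044*np.sin(p[2]))
E
```

```text
pose [ 0.4325 -0.2777  0.281 ] res [[-0.8, -0.7], [0.4, -1.3], [-0.7, 1.0], [1.5, 0.1], [-0.9, 0.6], [0.5, 0.4]]
top 0.3902192813957961 -0.28986753118735004
```

>>> play_rows([
  [85, 120, 275, 0, 0, 0, 0],
  [85, 120, 275, 0, 0, 0, 0],
  [85, 120, 275, 0, 0, 0, 0],
  [85, 120, 275, 0, 0, 0, 0],
  [85, 120, 275, 0, 0, 0, 0],
  [85, 120, 275, 0, 0, 0, 0],
  [85, 120, 275, 0, 0, 0, 0],
  [85, 120, 275, 0, 0, 0, 0],
])

```text
time_s: 3.25
tcp_pos: [0.4998, -0.0059, 0.2799]
ee_rot: [1.0, -0.0, -0.001, 0.0]
ft_force: [-0.6, -0.3, 0.1]
grip_width: 1.001
```

```bash
python3 - <<'E'
from h import *
obs();cap("wrist","w2",gain=1.2);print(cam("w2"))
im=np.load("pics/w2.npz")["im"]
E
```

```text
{'time_s': 3.25, 'joints': [-0.0114, 0.2065, -0.1325, 1.2329, -0.0008, 3.1304], 'tcp_pos': [0.4998, -0.0059, 0.2799], 'ee_rot': [1.0, -0.0001, -0.0006, 0.0004], 'ft_force': [-0.5719, -0.3135, 0.1111], 'grip_width': 1.0007}
[ 0.58308635 -0.00426987  0.40206451]
```

View pics/w2.png

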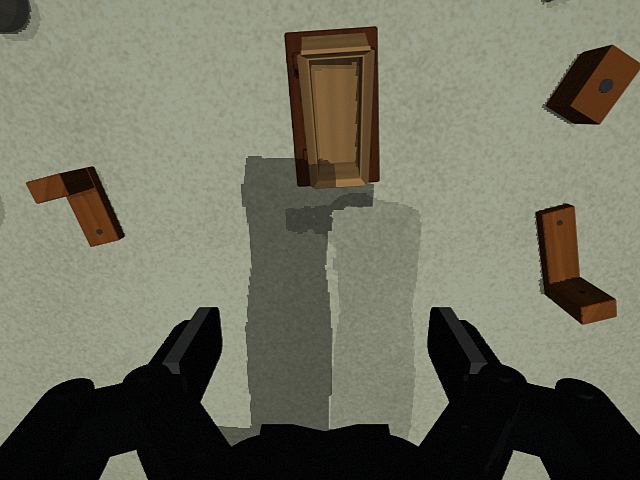

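Tray at (338,108). The picture also shows the short elbow at left (80,200), the brown spacer at top right (600,85) and the long elbow at right (575,265). I'll enlarge each one.

```bash
python3 - <<'E'
from h import *
im=np.load("pics/w2.npz")["im"]
def c(n,x0,y0,x1,y1,s,a=1.3):
    cv2.imwrite(f"pics/{n}.png",cv2.convertScaleAbs(cv2.resize(im[y0:y1,x0:x1],None,fx=s,fy=s,interpolation=cv2.INTER_CUBIC),alpha=a))
c("w2t",275,15,395,200,3.2,1.5)
c("w2s",15,155,135,255,5);c("w2b",535,35,640,135,5)
E
```

```text
(no output)
```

View pics/w2t.png

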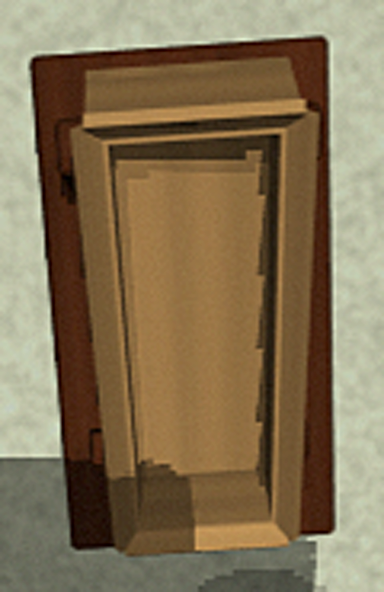

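View pics/w2s.png

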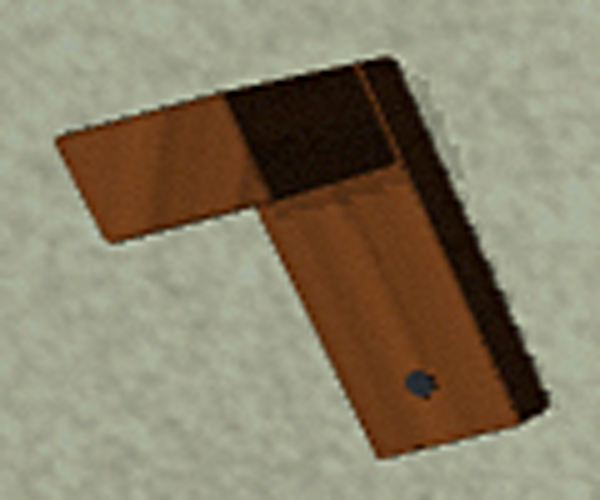

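View pics/w2b.png

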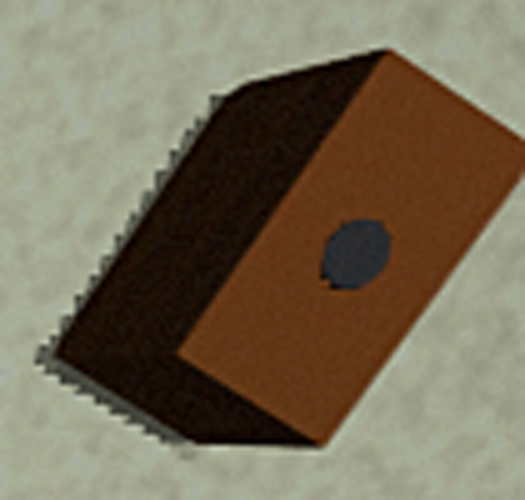

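```bash
cat >> h.py <<'E'
def trayR(yaw): return R.from_euler('z',yaw)*R.from_euler('y',-np.pi/6)
def tw(p,L): return trayR(p[2]).apply(np.atleast_2d(L))+np.array([p[0],p[1],.055])
E
python3 - <<'E'
from h import *
s=np.array
u=lambda pts,k,o:[(a/k+o[0],b/k+o[1]) for a,b in pts]
print("short");p=fitpose("w2",[(.042,.018,.056),(.042,-.018,.056),(.02,.018,.056),(.02,-.018,.056),(-.042,.018,.014),(-.042,-.018,.014)],
 u([(57,138),(225,93),(110,243),(272,203),(380,458),(520,420)],5,(15,155)),[.49,.26,.4])
print("block");fitpose("w2",[(.029,.018,.042),(-.029,.018,.042),(-.029,-.018,.042),(0,0,.042)],u([(388,48),(180,353),(322,445),(357,255)],5,(535,35)),[.61,-.26,-.5])
L=s([(.057,.02,.026),(.057,-.02,.026),(-.057,.02,.026),(-.057,-.02,.026)])
uv=s(u([(110,142),(280,133),(137,520),(270,522)],3.2,(275,15)))
r=least_squares(lambda p:(proj("w2",tw(p,L))-uv).ravel(),[.58,0,0]);print("tray",r.x,r.fun.round(1))
im=cv2.resize(np.load("pics/w2.npz")["im"][15:200,275:395],None,fx=4,fy=4,interpolation=cv2.INTER_CUBIC);im=cv2.convertScaleAbs(im,alpha=1.4)
for z,c in [(0,(0,0,255)),(.026,(0,255,0)),(.033,(255,0,0))]:
    q=(proj("w2",tw(r.x,[(.057,.02,z),(.057,-.02,z),(-.057,-.02,z),(-.057,.02,z)]))-s([275,15]))*4
    cv2.polylines(im,[q.astype(int)],True,c,1)
cv2.imwrite("pics/w2to.png",im)
E
```

```text
short
pose [0.4867 0.2541 0.2413] res [[-1.0, -0.6], [-0.1, -0.6], [-0.5, 0.3], [1.0, -0.4], [-0.4, 0.6], [1.0, 1.1]]
block
pose [ 0.6096 -0.2622 -0.4836] res [[0.4, -0.4], [-0.9, 0.2], [0.6, 0.6], [-0.1, -0.3]]
tray [ 0.58774456 -0.01451095  0.05010306] [-0.4 -0.5  0.8 -0.6 -0.   2.1 -0.5 -0.5]
```

View pics/w2to.png

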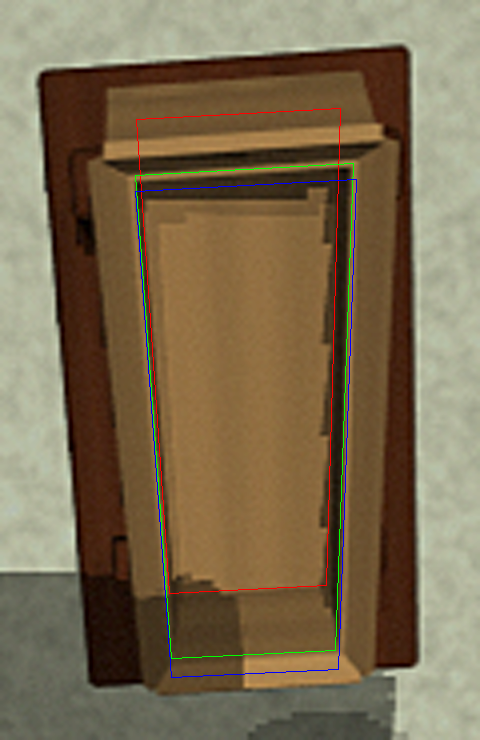

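Fits:

| Thing | x, y (m) | yaw (rad) | Check |
|---|---|---|---|
| Long elbow | 0.4325, -0.278 | 0.281 | about 1 px |
| Short elbow | 0.487, 0.254 | 0.241 | about 1 px |
| Brown block | 0.610, -0.262 | -0.484 | about 1 px |
| Tray | 0.588, -0.0145 | 0.050 | about 1 px, one corner 2 px |

Joint 6 is near its limit, so I flip the tool half a turn on the way back to the long elbow.

>>> play_rows([
  [85, -20, -50, 0, 0, 0, 0.149],
  [85, -40, -100, 0, 0, 0, 0.298],
  [85, -60, -150, 0, 0, 0, 0.447],
  [85, -80, -200, 0, 0, 0, 0.596],
  [85, -100, -250, 0, 0, 0, 0.745],
  [85, -110, -284, 0, 0, 0, 0.894],
  [85, -110, -284, -30, 0, 0, 1.04],
  [85, -110, -284, -50, 0, 0, 1.19],
  [85, -110, -284, -70, 0, 0, 1.34],
  [85, -110, -284, -100, 0, 0, 1.49],
  [85, -110, -284, -120, 0, 0, 1.64],
  [85, -110, -284, -120, 0, 0, 1.72],
])

```text
time_s: 4.5
tcp_pos: [0.3856, -0.2896, 0.1574]
ee_rot: [0.67, 0.742, -0.001, -0.003]
ft_force: [0.1, 1.0, -0.3]
grip_width: 0.995
```

>>> play_rows([
  [85, 0, 0, 0, 0, 0, 0.149],
  [85, 0, 0, 0, 0, 0, 0.298],
  [85, 0, 0, 0, 0, 0, 0.447],
  [85, 0, 0, 0, 0, 0, 0.596],
  [85, 0, 0, 0, 0, 0, 0.745],
  [85, 0, 0, 0, 0, 0, 0.894],
  [85, 0, 0, 0, 0, 0, 1.04],
  [85, 0, 0, 0, 0, 0, 1.19],
  [85, 0, 0, 0, 0, 0, 1.34],
  [85, 0, 0, 0, 0, 0, 1.49],
  [85, 0, 0, 0, 0, 0, 1.64],
  [85, 0, 0, 0, 0, 0, 1.703],
])

```text
time_s: 5.7
tcp_pos: [0.3877, -0.291, 0.1604]
ee_rot: [-0.116, 0.993, -0.0, -0.0]
ft_force: [-0.1, 0.1, -0.4]
grip_width: 0.996
```

```bash
python3 - <<'E'
from h import *
o=obs();print(R.from_quat(o["ee_rot"]).as_matrix().round(3));cap("wrist","w3",gain=1.2)
E
```

```text
{'time_s': 5.7, 'joints': [-0.6435, 0.251, -0.3979, 0.9223, -0.0005, -0.8759], 'tcp_pos': [0.3877, -0.291, 0.1604], 'ee_rot': [-0.1159, 0.9933, -0.0001, -0.0003], 'ft_force': [-0.1463, 0.0812, -0.4237], 'grip_width': 0.9958}
[[-0.973 -0.23  -0.001]
 [-0.23   0.973 -0.   ]
 [ 0.001 -0.    -1.   ]]
```

View pics/w3.png

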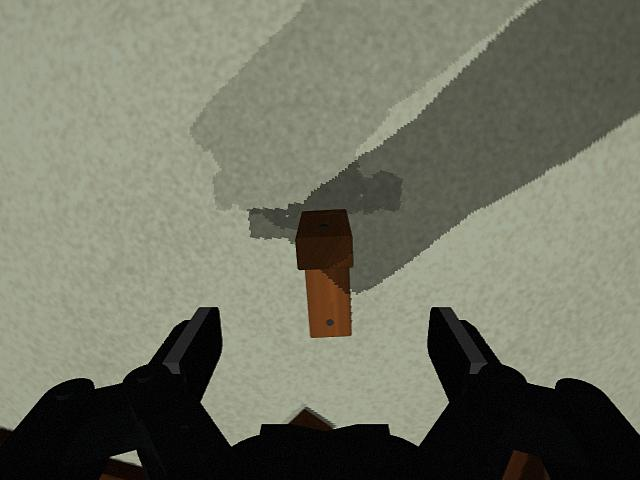

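>>> play_rows([
  [85, 2, 1, 0, 0, 0, 0],
  [85, 2, 1, 0, 0, 0, 0],
])

```text
time_s: 5.95
tcp_pos: [0.3911, -0.2891, 0.1604]
ee_rot: [-0.115, 0.993, -0.0, 0.0]
ft_force: [0.9, -0.7, 0.1]
grip_width: 0.995
```

```bash
python3 - <<'E'
from h import *
o=obs();print(R.from_quat(o["ee_rot"]).as_matrix().round(3)[0]);cap("wrist","w3",(270,190,380,350),4.5,1.6)
E
```

```text
{'time_s': 5.95, 'joints': [-0.6366, 0.2533, -0.3946, 0.9227, -0.0, -0.8661], 'tcp_pos': [0.3911, -0.2891, 0.1604], 'ee_rot': [-0.1145, 0.9934, -0.0001, 0.0001], 'ft_force': [0.902, -0.6862, 0.05], 'grip_width': 0.9954}
[-0.974 -0.228  0.   ]
```

View pics/w3.png

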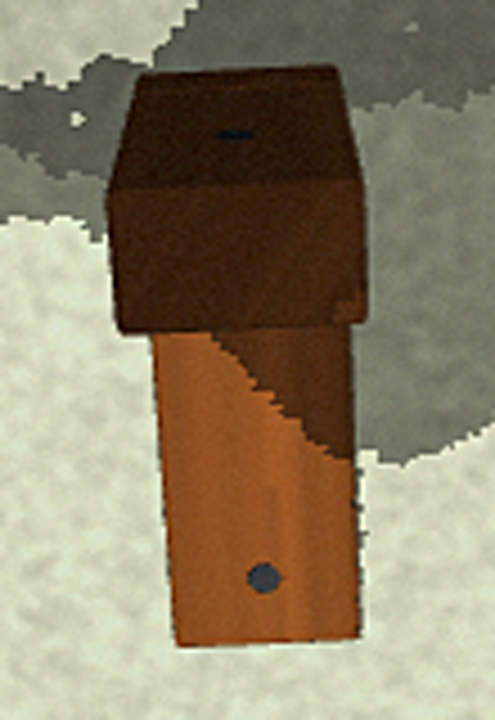

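```bash
python3 - <<'E'
from h import *
uv=[(a/4.5+270,b/4.5+190) for a,b in [(107,188),(364,178),(120,330),(366,322),(177,645),(360,637)]]
p=fitpose("w3",[(-.055,-.018,.07),(-.055,.018,.07),(-.033,-.018,.07),(-.033,.018,.07),(.055,-.018,.014),(.055,.018,.014)],uv,[.43,-.28,.28])
print("top",p[0]-.044*np.cos(p[2]),p[1]-.044*np.sin(p[2]))
E
```

```text
pose [ 0.4313 -0.2766  0.2823] res [[-0.8, -0.4], [0.7, -1.2], [-0.9, 1.1], [1.3, 0.1], [-0.9, 0.5], [0.5, 0.4]]
top 0.3889976136752803 -0.28886914595692725
```

>>> play_rows([
  [85, -2, 0, -40, 0, 0, 0.053],
  [85, -2, 0, -80, 0, 0, 0.053],
  [85, -2, 0, -103, 0, 0, 0.053],
  [85, -2, 0, -103, 0, 0, 0.053],
  [30, -2, 0, -103, 0, 0, 0.053],
  [30, -2, 0, -103, 0, 0, 0.053],
  [30, -2, 0, -103, 0, 0, 0.053],
  [30, -2, 0, -103, 0, 0, 0.053],
  [30, -2, 0, -103, 0, 0, 0.053],
  [30, -2, 0, -103, 0, 0, 0.053],
], grip_force=60)

```text
time_s: 7.0
tcp_pos: [0.3911, -0.2891, 0.0589]
ee_rot: [-0.143, 0.99, -0.001, 0.001]
ft_force: [-0.1, -0.2, 6.5]
grip_width: 0.411
```

```bash
python3 - <<'E'
from h import *
o=obs();print(R.from_quat(o["ee_rot"]).as_matrix().round(3)[0]);cap("wrist","w4",gain=1.5)
E
```

```text
{'time_s': 7.0, 'joints': [-0.6366, 0.3613, -0.5493, 0.6569, -0.0, -0.9226], 'tcp_pos': [0.3911, -0.2891, 0.0589], 'ee_rot': [-0.1425, 0.9898, -0.0012, 0.0012], 'ft_force': [-0.0705, -0.193, 6.4514], 'grip_width': 0.4113}
[-0.959 -0.282  0.003]
```

View pics/w4.png

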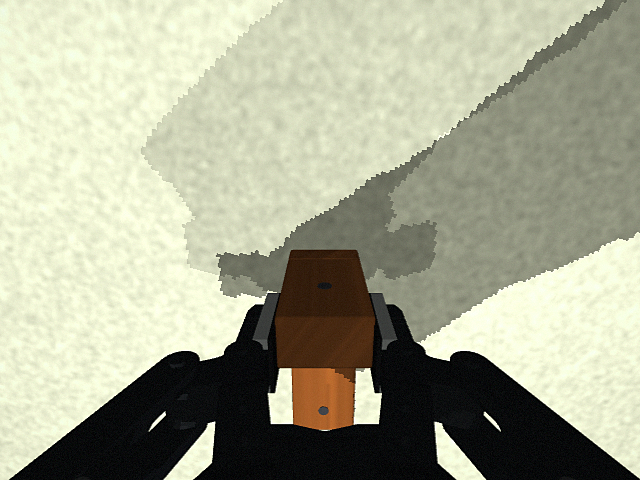

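The long elbow is gripped (35 mm opening). Next I work out the lift and the hover over the tray.

```bash
cat >> h.py <<'E'
TRAY=np.array([.5877,-.0145,.050])
def relgrasp(part,o,zoff=0):
    # part (x,y,yaw) on table -> part pose in tool frame
    Rt=R.from_quat(o["ee_rot"]);Rp=R.from_euler('z',part[2])
    return Rt.inv()*Rp, Rt.inv().apply(np.array([part[0],part[1],zoff])-np.array(o["tcp_pos"]))
def target(rel,xyz,tray=None,cur=None):
    tray=TRAY if tray is None else tray
    Rp=trayR(tray[2]);P=tw(tray,xyz)[0]
    Rt=Rp*rel[0].inv();t=P-Rt.apply(rel[1])
    d=(t-np.array(cur["tcp_pos"]))*1000;rv=(Rt*R.from_quat(cur["ee_rot"]).inv()).as_rotvec()
    print("tgt",xyz,"tcp",t.round(4),"delta mm",d.round(1),"rv",rv.round(4));return t,Rt
E
python3 - <<'E'
from h import *
import json
o=obs();rel=relgrasp((.4313,-.2766,.2823),o)
np.savez("rel1.npz",q=rel[0].as_quat(),t=rel[1])
for z in [.1,.06,.035,0]: target(rel,(0,0,z),cur=o)
E
```

```text
{'time_s': 7.05, 'joints': [-0.6366, 0.3613, -0.5493, 0.6569, 0.0001, -0.9226], 'tcp_pos': [0.3911, -0.2891, 0.0589], 'ee_rot': [-0.1425, 0.9898, -0.0011, 0.0012], 'ft_force': [-0.3649, -0.1585, 6.9541], 'grip_width': 0.4168}
tgt (0, 0, 0.1) tcp [ 0.472  -0.0211  0.1715] delta mm [ 80.9 268.  112.7] rv [ 0.0868 -0.5175 -0.227 ]
tgt (0, 0, 0.06) tcp [ 0.492  -0.0201  0.1369] delta mm [100.9 269.   78. ] rv [ 0.0868 -0.5175 -0.227 ]
tgt (0, 0, 0.035) tcp [ 0.5045 -0.0195  0.1152] delta mm [113.4 269.6  56.4] rv [ 0.0868 -0.5175 -0.227 ]
tgt (0, 0, 0) tcp [ 0.5219 -0.0186  0.0849] delta mm [130.8 270.5  26.1] rv [ 0.0868 -0.5175 -0.227 ]
```

>>> play_rows([
  [30, 0, 0, 40, 0, 0, 0],
  [30, 0, 0, 90, 0, 0, 0],
  [30, 20, 50, 140, 0.02, -0.13, -0.06],
  [30, 40, 100, 140, 0.04, -0.26, -0.12],
  [30, 60, 150, 135, 0.06, -0.39, -0.18],
  [30, 75, 200, 125, 0.0868, -0.5175, -0.227],
  [30, 81, 250, 113, 0.0868, -0.5175, -0.227],
  [30, 81, 268, 113, 0.0868, -0.5175, -0.227],
  [30, 81, 268, 113, 0.0868, -0.5175, -0.227],
  [30, 81, 268, 113, 0.0868, -0.5175, -0.227],
  [30, 81, 268, 113, 0.0868, -0.5175, -0.227],
])

```text
time_s: 8.15
tcp_pos: [0.4712, -0.021, 0.1707]
ee_rot: [-0.026, 0.966, 0.006, 0.259]
ft_force: [0.2, -0.5, 0.2]
grip_width: 0.411
```

```bash
python3 - <<'E'
from h import *
o=obs();d=np.load("rel1.npz");rel=(R.from_quat(d["q"]),d["t"])
for z in [.1,.06,.035,0]: target(rel,(0,0,z),cur=o)
cap("side","s5",(220,130,420,300),4,2);cap("scene","c5",(200,160,380,330),4,2);cap("wrist","w5",gain=1.5)
E
```

```text
{'time_s': 8.15, 'joints': [-0.0879, -0.0716, -0.9131, 0.2093, 0.0679, -0.1227], 'tcp_pos': [0.4712, -0.021, 0.1707], 'ee_rot': [-0.0256, 0.9655, 0.0056, 0.259], 'ft_force': [0.216, -0.4867, 0.1565], 'grip_width': 0.4108}
tgt (0, 0, 0.1) tcp [ 0.472  -0.0211  0.1715] delta mm [ 0.8 -0.1  0.8] rv [-0.0017 -0.0017 -0.0003]
tgt (0, 0, 0.06) tcp [ 0.492  -0.0201  0.1369] delta mm [ 20.8   0.9 -33.9] rv [-0.0017 -0.0017 -0.0003]
tgt (0, 0, 0.035) tcp [ 0.5045 -0.0195  0.1152] delta mm [ 33.3   1.5 -55.5] rv [-0.0017 -0.0017 -0.0003]
tgt (0, 0, 0) tcp [ 0.5219 -0.0186  0.0849] delta mm [ 50.8   2.4 -85.8] rv [-0.0017 -0.0017 -0.0003]
```

View pics/s5.png

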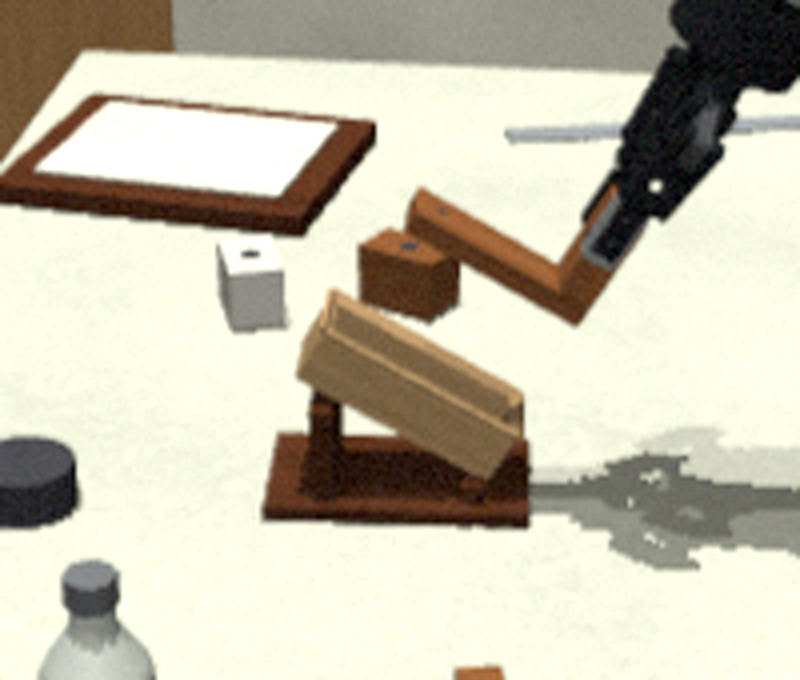

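View pics/c5.png

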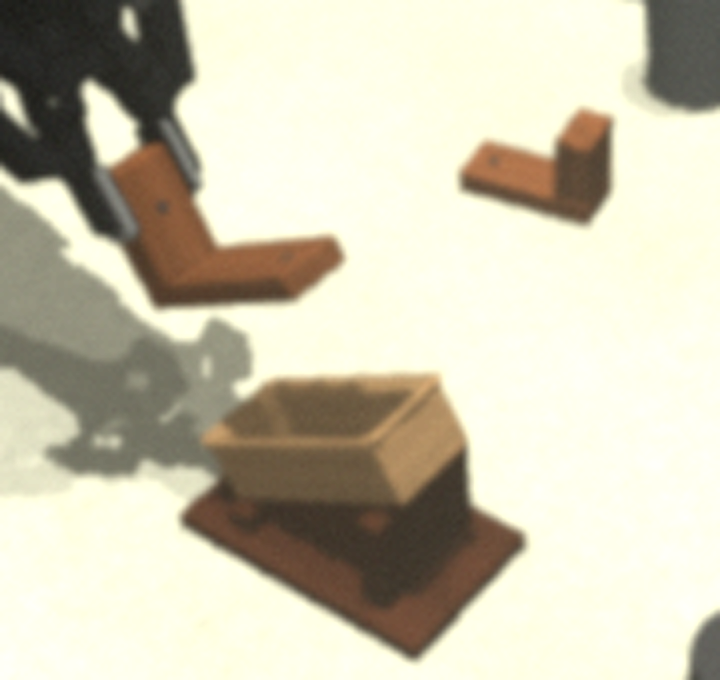

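View pics/w5.png

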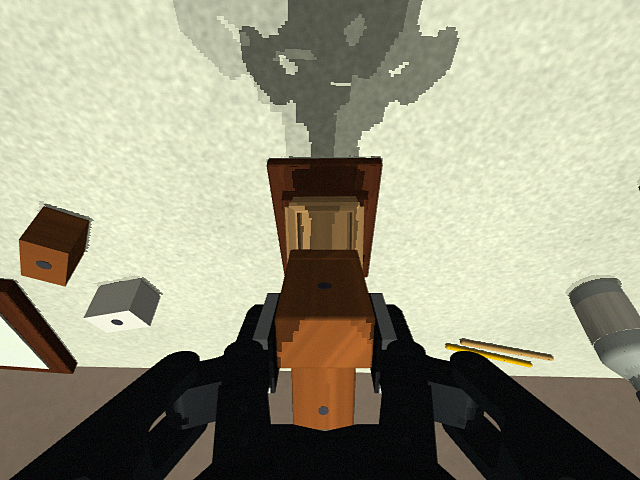

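The tilt looks right: the foot is parallel to the tray. I'll overlay the expected wireframes on both fixed cameras to check for bias.

```bash
cat >> h.py <<'E'
def wire(f,tray,xyz,crop,s,out,z=.026,part="long"):
    im=np.load(f"pics/{f}.npz")["im"];x0,y0,x1,y1=crop
    im=cv2.convertScaleAbs(cv2.resize(im[y0:y1,x0:x1],None,fx=s,fy=s,interpolation=cv2.INTER_CUBIC),alpha=1.8)
    def pl(L,c):
        q=(proj(f,tw(tray,L))-np.array([x0,y0])+.5)*s-.5;cv2.polylines(im,[np.round(q).astype(int)],True,c,1)
    for zz,c in[(0,(0,0,255)),(.026,(0,255,0))]: pl([(.057,.02,zz),(.057,-.02,zz),(-.057,-.02,zz),(-.057,.02,zz)],c)
    pl([(.062,.025,-.005),(.062,-.025,-.005),(-.062,-.025,-.005),(-.062,.025,-.005)],(255,255,0))
    S={"long":[(-.055,0),(.055,0),(.055,.014),(-.033,.014),(-.033,.07),(-.055,.07)],
       "short":[(.042,0),(-.042,0),(-.042,.014),(.02,.014),(.02,.056),(.042,.056)],
       "block":[(-.029,0),(.029,0),(.029,.042),(-.029,.042)]}[part]
    for y in(-.018,.018): pl([(xyz[0]+a,xyz[1]+y,xyz[2]+b) for a,b in S],(255,0,255))
    cv2.imwrite(f"pics/{out}.png",im)
E
python3 - <<'E'
from h import *
wire("s5",TRAY,(-.0003,0,.0988),(270,160,390,270),6,"s5o")
wire("c5",TRAY,(-.0003,0,.0988),(215,180,325,300),6,"c5o")
E
```

```text
(no output)
```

View pics/s5o.png

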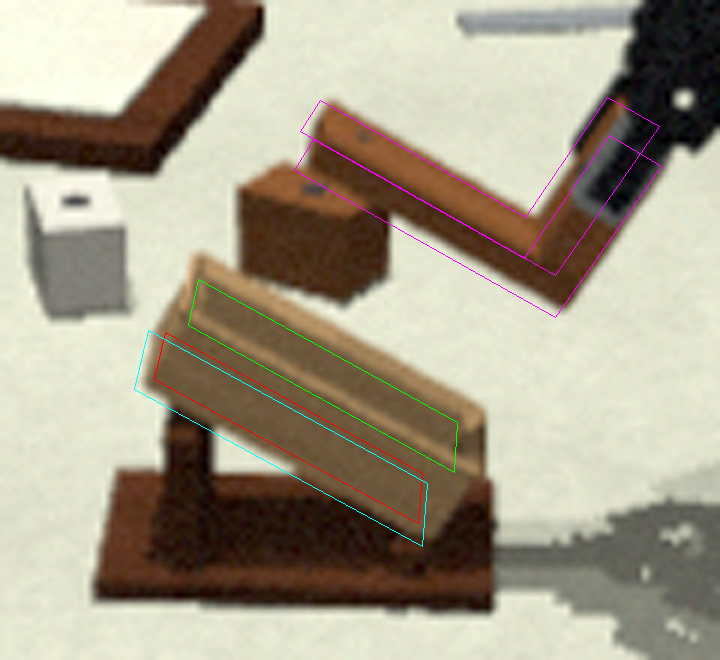

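View pics/c5o.png

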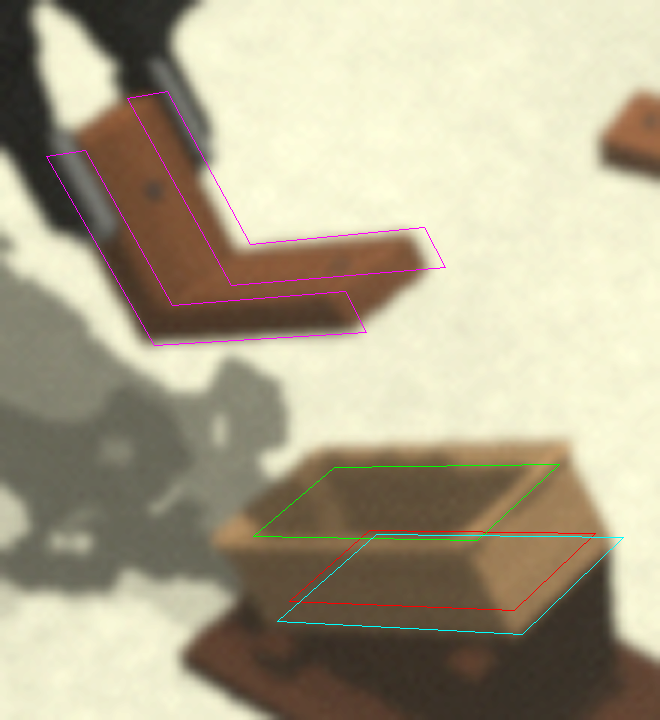

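Both the tray and the part show the same slight bias (about 3 mm towards -x in both views). Their relative alignment therefore holds, and I descend along the tray normal.

>>> play_rows([
  [30, 17, 0.8, -28, 0, 0, 0],
  [30, 33, 1.5, -55, 0, 0, 0],
  [30, 36, 1.7, -60, 0, 0, 0],
  [30, 38.5, 1.8, -64.5, 0, 0, 0],
  [30, 41, 1.9, -69, 0, 0, 0],
  [30, 41, 1.9, -69, 0, 0, 0],
])

```text
time_s: 8.9
tcp_pos: [0.5122, -0.0189, 0.1017]
ee_rot: [-0.026, 0.966, 0.006, 0.259]
ft_force: [-0.9, -0.0, -1.0]
grip_width: 0.41
```

```bash
python3 - <<'E'
from h import *
o=obs();d=np.load("rel1.npz");rel=(R.from_quat(d["q"]),d["t"])
for z in [.02,0]: target(rel,(0,0,z),cur=o)
cap("side","s6",(270,180,380,270),7,2);cap("wrist","w6",gain=1.5)
E
```

```text
{'time_s': 8.9, 'joints': [-0.0724, 0.123, -0.9651, -0.0383, 0.0606, -0.1091], 'tcp_pos': [0.5122, -0.0189, 0.1017], 'ee_rot': [-0.0255, 0.9655, 0.0058, 0.259], 'ft_force': [-0.9179, -0.0483, -0.9897], 'grip_width': 0.4099}
tgt (0, 0, 0.02) tcp [ 0.5119 -0.0191  0.1023] delta mm [-0.2 -0.2  0.6] rv [-0.0021 -0.0016 -0.0004]
tgt (0, 0, 0) tcp [ 0.5219 -0.0186  0.0849] delta mm [  9.8   0.3 -16.7] rv [-0.0021 -0.0016 -0.0004]
```

View pics/s6.png

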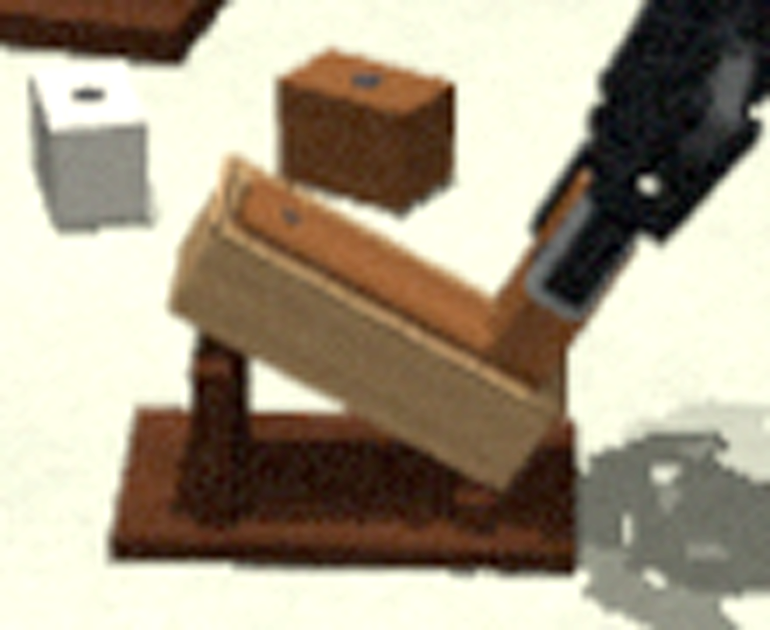

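View pics/w6.png

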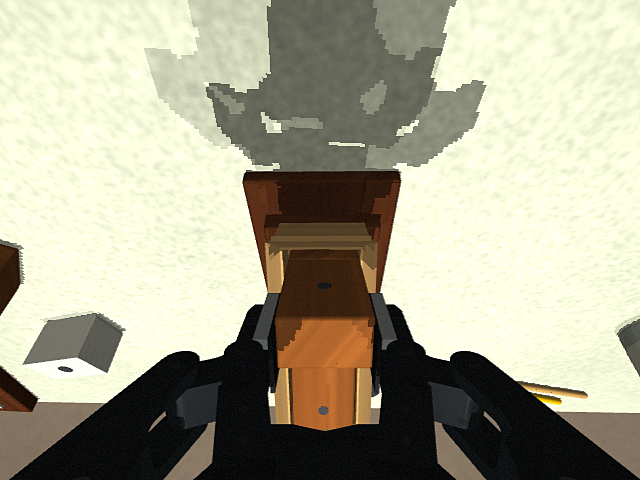

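The foot has entered the opening and is centred, with no contact force. I continue down.

>>> play_rows([
  [30, 3, 0, -5, 0, 0, 0],
  [30, 6, 0.2, -10, 0, 0, 0],
  [30, 8, 0.3, -14, 0, 0, 0],
  [30, 9.5, 0.3, -16.5, 0, 0, 0],
  [30, 9.5, 0.3, -16.5, 0, 0, 0],
])

```text
time_s: 9.5
tcp_pos: [0.5211, -0.0185, 0.0852]
ee_rot: [-0.026, 0.966, 0.005, 0.259]
ft_force: [-9.6, -1.3, 12.9]
grip_width: 0.416
```

```bash
python3 - <<'E'
from h import *
o=obs();d=np.load("rel1.npz");rel=(R.from_quat(d["q"]),d["t"])
target(rel,(0,0,0),cur=o)
cap("side","s7",(270,180,380,270),7,2)
E
```

```text
{'time_s': 9.5, 'joints': [-0.0692, 0.1706, -0.9734, -0.0943, 0.0582, -0.1066], 'tcp_pos': [0.5211, -0.0185, 0.0852], 'ee_rot': [-0.0256, 0.9655, 0.0054, 0.259], 'ft_force': [-9.6358, -1.2724, 12.9092], 'grip_width': 0.4165}
tgt (0, 0, 0) tcp [ 0.5219 -0.0186  0.0849] delta mm [ 0.9 -0.1 -0.3] rv [-0.0013 -0.0017 -0.0002]
```

View pics/s7.png

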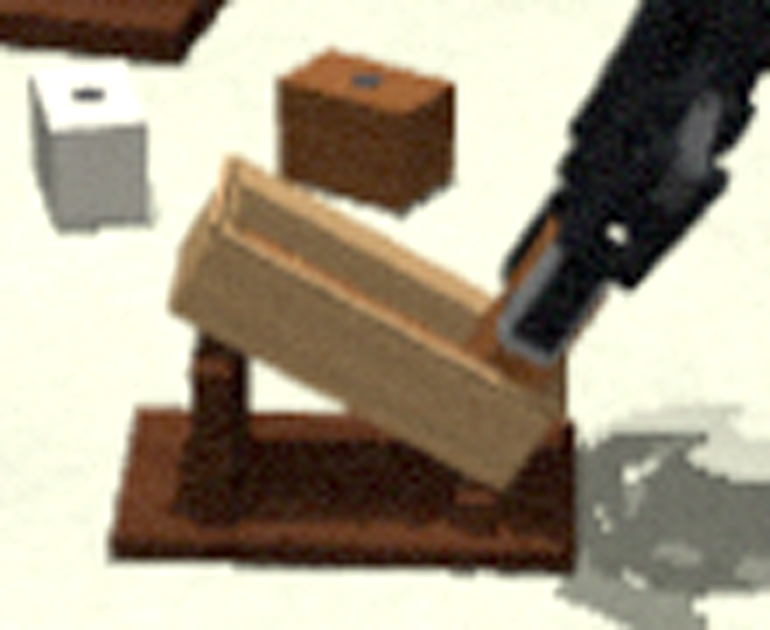

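It is seated, with about 16 N along the normal. I release and back off along the normal.

>>> play_rows([
  [85, 0, 0, 0, 0, 0, 0],
  [85, 0, 0, 0, 0, 0, 0],
  [85, 0, 0, 0, 0, 0, 0],
  [85, 0, 0, 0, 0, 0, 0],
  [85, -15, 0, 26, 0, 0, 0],
  [85, -40, 0, 69, 0, 0, 0],
  [85, -65, 0, 113, 0, 0, 0],
  [85, -65, 0, 113, 0, 0, 0],
  [85, -65, 0, 113, 0, 0, 0],
])

```text
time_s: 10.45
tcp_pos: [0.4574, -0.0182, 0.1998]
ee_rot: [-0.026, 0.965, 0.006, 0.261]
ft_force: [0.7, -0.5, 0.0]
grip_width: 0.991
```

```bash
python3 - <<'E'
from h import *
o=obs()
cap("wrist","w8",gain=1.4);cap("side","s8");wire("s8",TRAY,(0,0,0),(270,180,380,270),7,"s8o")
Rt=R.from_euler('z',np.pi+.2413)*R.from_euler('x',np.pi)
t=np.array([.4867+.031*np.cos(.2413),.2541+.031*np.sin(.2413),.16])
print(Rt.as_matrix().round(2),(t-o["tcp_pos"])*1000,(Rt*R.from_quat(o["ee_rot"]).inv()).as_rotvec())
E
```

```text
{'time_s': 10.45, 'joints': [-0.0835, -0.1413, -0.8801, 0.3075, 0.0665, -0.1194], 'tcp_pos': [0.4574, -0.0182, 0.1998], 'ee_rot': [-0.026, 0.965, 0.0057, 0.261], 'ft_force': [0.7352, -0.5255, 0.0192], 'grip_width': 0.9908}
[[-0.97 -0.24 -0.  ]
 [-0.24  0.97  0.  ]
 [ 0.    0.   -1.  ]] [ 59.40011173 279.67630822 -39.75947902] [-0.07516408  0.52373882  0.18311715]
```

View pics/w8.png

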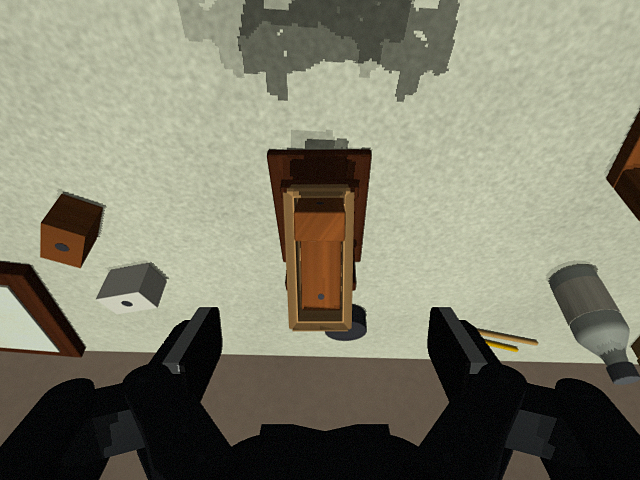

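View pics/s8o.png

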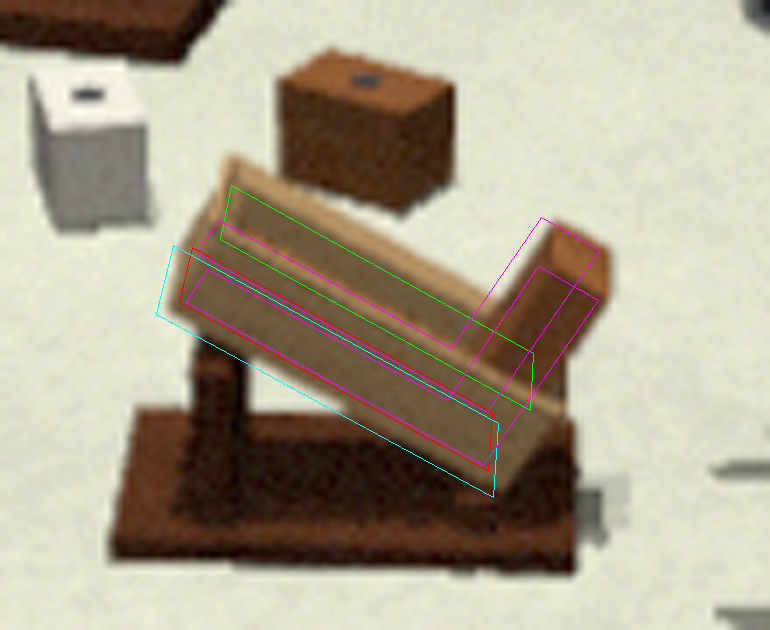

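The long elbow is home: its overlay carries the same small camera bias as the tray's. On to the short elbow.

>>> play_rows([
  [85, 10, 45, 0, -0.02, 0.13, 0.045],
  [85, 20, 95, 0, -0.04, 0.26, 0.09],
  [85, 35, 140, 0, -0.056, 0.39, 0.135],
  [85, 50, 190, -10, -0.075, 0.524, 0.183],
  [85, 59, 235, -20, -0.075, 0.524, 0.183],
  [85, 59, 280, -35, -0.075, 0.524, 0.183],
  [85, 59, 280, -40, -0.075, 0.524, 0.183],
  [85, 59, 280, -40, -0.075, 0.524, 0.183],
  [85, 59, 280, -40, -0.075, 0.524, 0.183],
])

```text
time_s: 11.45
tcp_pos: [0.5147, 0.2608, 0.156]
ee_rot: [-0.12, 0.993, -0.001, -0.004]
ft_force: [-0.1, -0.3, 0.2]
grip_width: 0.994
```

```bash
python3 - <<'E'
from h import *
o=obs()
cap("wrist","w9",gain=1.4);print(R.from_quat(o["ee_rot"]).as_matrix().round(3))
E
```

```text
{'time_s': 11.45, 'joints': [0.4683, 0.4072, -0.1728, 0.9993, 0.0014, 0.2279], 'tcp_pos': [0.5147, 0.2608, 0.156], 'ee_rot': [-0.1199, 0.9928, -0.0008, -0.0042], 'ft_force': [-0.0794, -0.2773, 0.2319], 'grip_width': 0.9939}
[[-0.971 -0.238 -0.008]
 [-0.238  0.971 -0.003]
 [ 0.009 -0.001 -1.   ]]
```

View pics/w9.png

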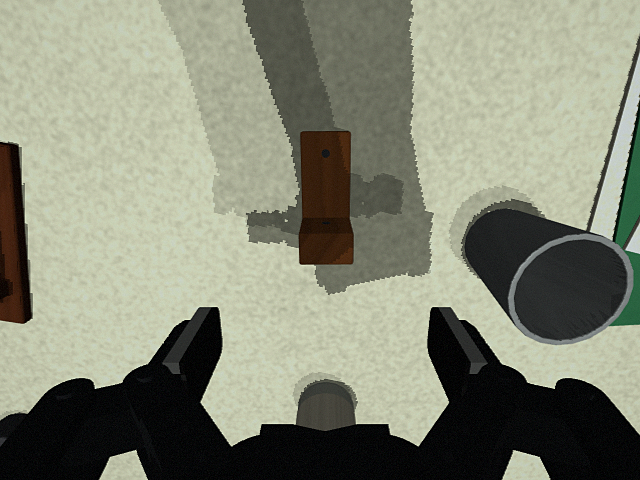

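```bash
python3 - <<'E'
from h import *
im=np.load("pics/w9.npz")["im"][120:275,285:370]
cv2.imwrite("pics/w9c.png",cv2.convertScaleAbs(cv2.resize(im,None,fx=4.5,fy=4.5,interpolation=cv2.INTER_CUBIC),alpha=2))
E
```

```text
(no output)
```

View pics/w9c.png

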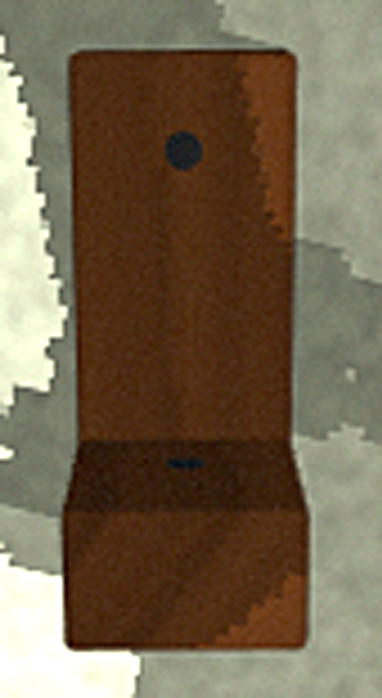

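```bash
python3 - <<'E'
from h import *
uv=[(a/4.5+285,b/4.5+120) for a,b in [(63,508),(307,508),(66,649),(306,649),(69,50),(296,50)]]
p=fitpose("w9",[(.02,-.018,.056),(.02,.018,.056),(.042,-.018,.056),(.042,.018,.056),(-.042,-.018,.014),(-.042,.018,.014)],uv,[.4867,.254,.2413])
o=obs();Rt=R.from_euler('z',np.pi+p[2])*R.from_euler('x',np.pi)
t=np.array([p[0]+.031*np.cos(p[2]),p[1]+.031*np.sin(p[2]),.044])
print((t-o["tcp_pos"])*1000,(Rt*R.from_quat(o["ee_rot"]).inv()).as_rotvec())
E
```

```text
pose [0.4862 0.2564 0.2451] res [[-0.9, 0.2], [0.9, 0.0], [-0.6, 0.7], [0.4, 0.4], [-0.5, -0.5], [0.6, -0.7]]
{'time_s': 11.5, 'joints': [0.4676, 0.4057, -0.1724, 0.9994, 0.0015, 0.228], 'tcp_pos': [0.5151, 0.2606, 0.157], 'ee_rot': [-0.1195, 0.9928, -0.0004, -0.0034], 'ft_force': [0.1363, -0.5513, 0.1948], 'grip_width': 0.9945}
[   1.17300335    3.28937865 -112.9722914 ] [ 0.00166611 -0.00665267  0.00551234]
```

>>> play_rows([
  [85, 0, 2, -40, 0, 0, 0.004],
  [85, 0, 2, -80, 0, 0, 0.004],
  [85, 0, 2, -115, 0, 0, 0.004],
  [85, 0, 2, -115, 0, 0, 0.004],
  [30, 0, 2, -115, 0, 0, 0.004],
  [30, 0, 2, -115, 0, 0, 0.004],
  [30, 0, 2, -115, 0, 0, 0.004],
  [30, 0, 2, -115, 0, 0, 0.004],
  [30, 0, 2, -115, 0, 0, 0.004],
  [30, 0, 2, -115, 0, 0, 0.004],
])

```text
time_s: 12.5
tcp_pos: [0.5175, 0.2648, 0.0453]
ee_rot: [-0.122, 0.993, 0.001, -0.0]
ft_force: [0.1, -0.7, 8.2]
grip_width: 0.411
```

```bash
python3 - <<'E'
from h import *
o=obs();cap("wrist","w10",gain=1.5)
rel=relgrasp((.4862,.2564,.2451),o);print(rel[1])
np.savez("rel2.npz",q=rel[0].as_quat(),t=rel[1])
for z in [.114,.074,.054,.034,.014]: target(rel,(.011,0,z),cur=o)
E
```

```text
{'time_s': 12.5, 'joints': [0.4722, 0.5108, -0.3243, 0.7354, 0.0014, 0.2274], 'tcp_pos': [0.5175, 0.2648, 0.0453], 'ee_rot': [-0.1221, 0.9925, 0.0007, -0.0001], 'ft_force': [0.0607, -0.6554, 8.2409], 'grip_width': 0.4109}
[ 0.03237114 -0.0006019   0.04530462]
tgt (0.011, 0, 0.114) tcp [ 0.5456 -0.0161  0.2146] delta mm [  28.2 -280.8  169.3] rv [ 0.0771 -0.5187 -0.1906]
tgt (0.011, 0, 0.074) tcp [ 0.5656 -0.0151  0.18  ] delta mm [  48.1 -279.8  134.7] rv [ 0.0771 -0.5187 -0.1906]
tgt (0.011, 0, 0.054) tcp [ 0.5756 -0.0146  0.1627] delta mm [  58.1 -279.3  117.4] rv [ 0.0771 -0.5187 -0.1906]
tgt (0.011, 0, 0.034) tcp [ 0.5856 -0.0141  0.1454] delta mm [  68.1 -278.8  100.1] rv [ 0.0771 -0.5187 -0.1906]
tgt (0.011, 0, 0.014) tcp [ 0.5956 -0.0136  0.128 ] delta mm [  78.1 -278.3   82.7] rv [ 0.0771 -0.5187 -0.1906]
```

View pics/w10.png

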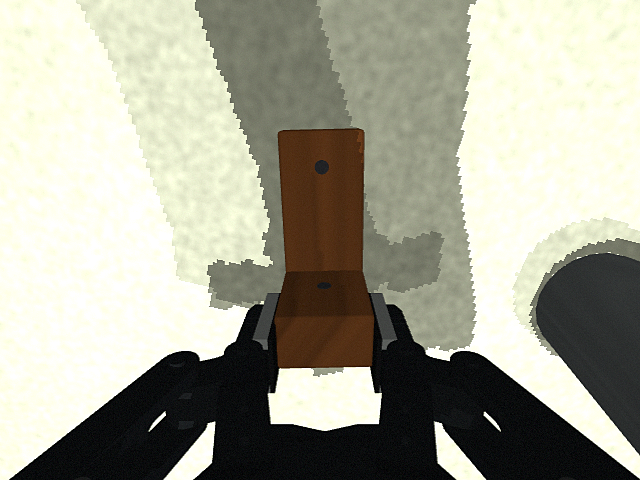

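Gripped (35 mm). I lift and carry it to hover over the tray.

>>> play_rows([
  [30, 0, 0, 45, 0, 0, 0],
  [30, 0, 0, 90, 0, 0, 0],
  [30, 5, -45, 130, 0.02, -0.13, -0.05],
  [30, 10, -90, 160, 0.04, -0.26, -0.1],
  [30, 15, -140, 170, 0.06, -0.39, -0.15],
  [30, 20, -190, 170, 0.0771, -0.5187, -0.1906],
  [30, 25, -240, 170, 0.0771, -0.5187, -0.1906],
  [30, 28, -281, 169, 0.0771, -0.5187, -0.1906],
  [30, 28, -281, 169, 0.0771, -0.5187, -0.1906],
  [30, 28, -281, 169, 0.0771, -0.5187, -0.1906],
  [30, 28, -281, 169, 0.0771, -0.5187, -0.1906],
  [30, 28, -281, 169, 0.0771, -0.5187, -0.1906],
])

```text
time_s: 13.75
tcp_pos: [0.5435, -0.0154, 0.2119]
ee_rot: [-0.025, 0.966, 0.007, 0.256]
ft_force: [-0.5, 0.3, -0.2]
grip_width: 0.406
```

```bash
python3 - <<'E'
from h import *
o=obs();d=np.load("rel2.npz");rel=(R.from_quat(d["q"]),d["t"])
for z in [.114,.074,.044,.014]: target(rel,(.011,0,z),cur=o)
cap("side","s11");wire("s11",TRAY,(.011,0,.114),(250,140,370,270),6,"s11o",part="short");cap("wrist","w11",gain=1.5)
E
```

```text
{'time_s': 13.75, 'joints': [-0.0598, 0.007, -0.7059, 0.3423, 0.0567, -0.0974], 'tcp_pos': [0.5435, -0.0154, 0.2119], 'ee_rot': [-0.0254, 0.9663, 0.0073, 0.2562], 'ft_force': [-0.4824, 0.2726, -0.2209], 'grip_width': 0.4055}
tgt (0.011, 0, 0.114) tcp [ 0.5456 -0.0161  0.2146] delta mm [ 2.1 -0.7  2.8] rv [ 0.0004 -0.0052 -0.0024]
tgt (0.011, 0, 0.074) tcp [ 0.5656 -0.0151  0.18  ] delta mm [ 22.1   0.3 -31.9] rv [ 0.0004 -0.0052 -0.0024]
tgt (0.011, 0, 0.044) tcp [ 0.5806 -0.0143  0.154 ] delta mm [ 37.1   1.1 -57.8] rv [ 0.0004 -0.0052 -0.0024]
tgt (0.011, 0, 0.014) tcp [ 0.5956 -0.0136  0.128 ] delta mm [ 52.1   1.8 -83.8] rv [ 0.0004 -0.0052 -0.0024]
```

View pics/s11o.png

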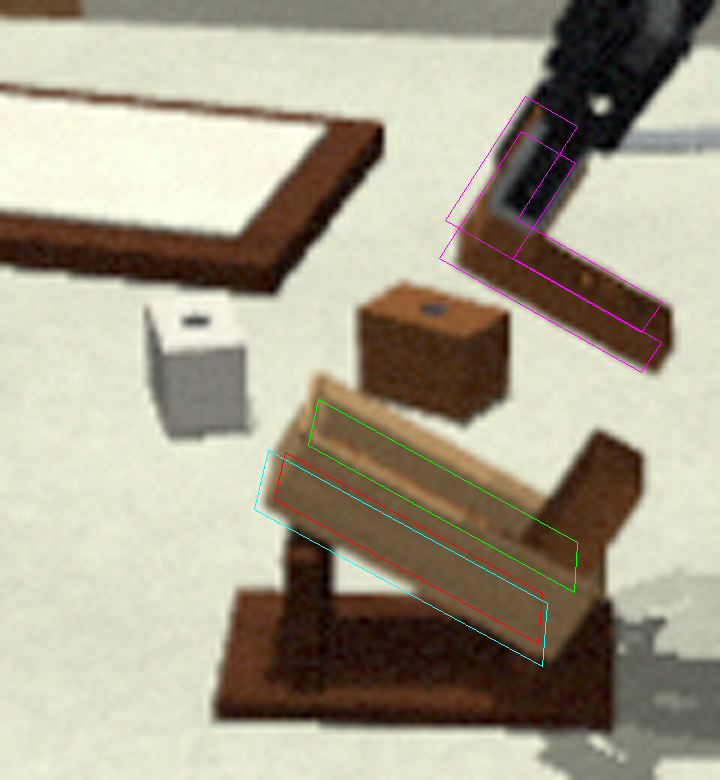

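View pics/w11.png

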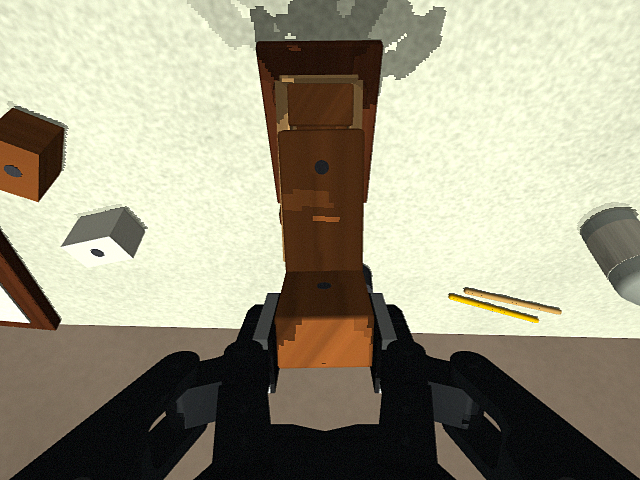

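>>> play_rows([
  [30, 9, 0.5, -16, 0, 0, 0],
  [30, 19, 0.9, -33, 0, 0, 0],
  [30, 19, 0.9, -33, 0, 0, 0],
  [30, 19, 0.9, -33, 0, 0, 0],
  [30, 19, 0.9, -33, 0, 0, 0],
])

```text
time_s: 14.35
tcp_pos: [0.5626, -0.0156, 0.1795]
ee_rot: [-0.025, 0.966, 0.007, 0.257]
ft_force: [0.4, 0.0, -0.9]
grip_width: 0.41
```

```bash
python3 - <<'E'
from h import *
o=obs();d=np.load("rel2.npz");rel=(R.from_quat(d["q"]),d["t"])
for z in [.074,.044,.014]: target(rel,(.011,0,z),cur=o)
cap("side","s12",(250,150,370,260),6,2.);cap("wrist","w12",gain=1.5);cap("scene","c12",(215,180,325,300),6,2)
E
```

```text
{'time_s': 14.35, 'joints': [-0.0567, 0.0777, -0.7313, 0.2451, 0.0541, -0.0934], 'tcp_pos': [0.5626, -0.0156, 0.1795], 'ee_rot': [-0.0246, 0.9662, 0.0069, 0.2566], 'ft_force': [0.4018, 0.0223, -0.905], 'grip_width': 0.4104}
tgt (0.011, 0, 0.074) tcp [ 0.5656 -0.0151  0.18  ] delta mm [3.  0.5 0.5] rv [ 0.0008 -0.0043 -0.0007]
tgt (0.011, 0, 0.044) tcp [ 0.5806 -0.0143  0.154 ] delta mm [ 18.    1.3 -25.5] rv [ 0.0008 -0.0043 -0.0007]
tgt (0.011, 0, 0.014) tcp [ 0.5956 -0.0136  0.128 ] delta mm [ 33.    2.  -51.5] rv [ 0.0008 -0.0043 -0.0007]
```

View pics/s12.png

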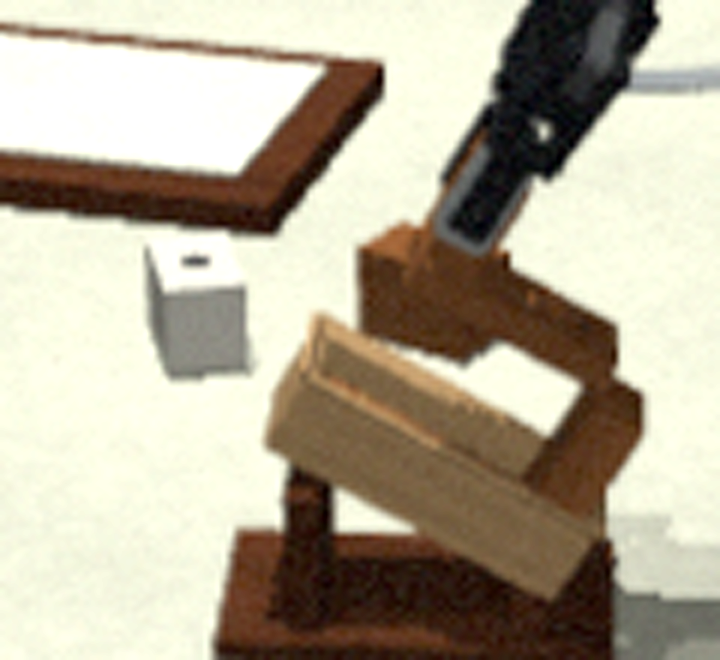

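View pics/w12.png

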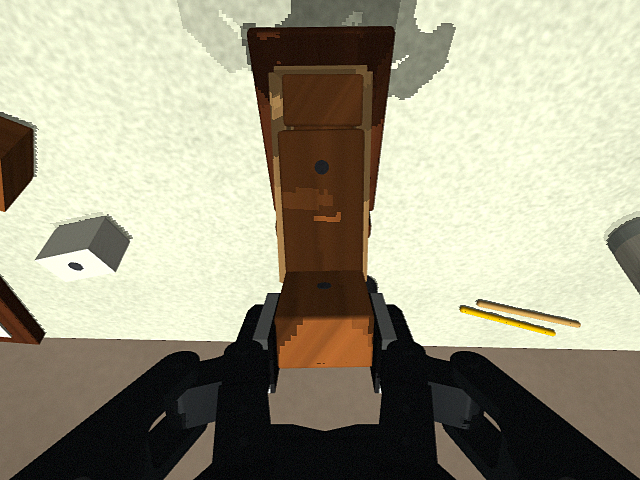

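View pics/c12.png

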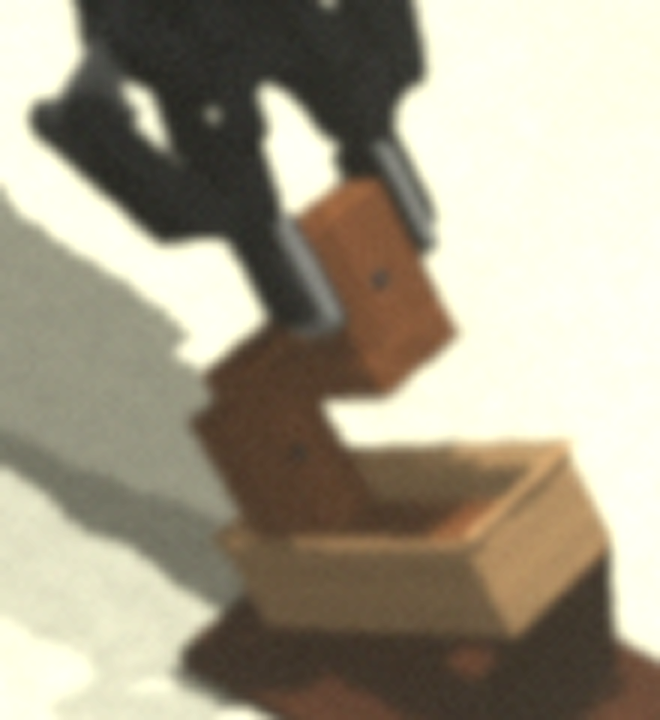

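```bash
python3 - <<'E'
from h import *
im=np.load("pics/w12.npz")["im"][55:145,260:385]
cv2.imwrite("pics/w12c.png",cv2.convertScaleAbs(cv2.resize(im,None,fx=6,fy=6,interpolation=cv2.INTER_CUBIC),alpha=2))
E
```

```text
(no output)
```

View pics/w12c.png

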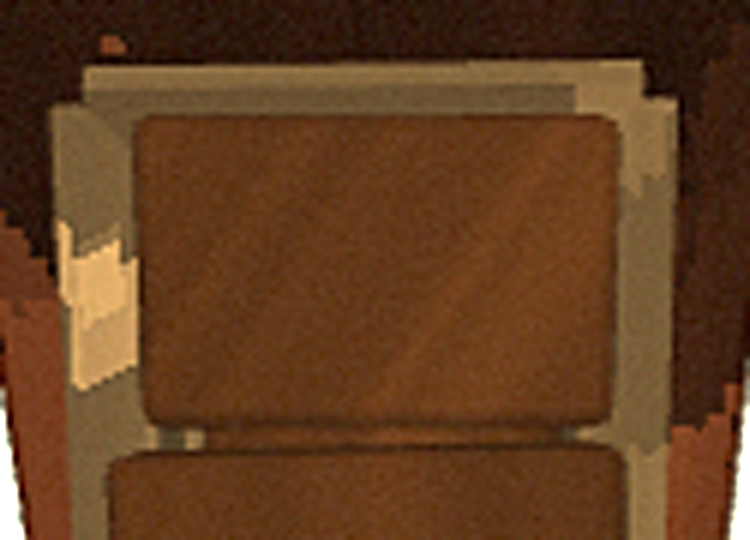

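```bash
cat >> h.py <<'E'
def traypx(f,u,v,z,tray=None):
    tray=TRAY if tray is None else tray
    d=np.load(f"pics/{f}.npz");T=d["T"];Rm=T[:3,:3];C=-Rm.T@T[:3,3]
    r=Rm.T@np.linalg.inv(d["K"])@np.array([u,v,1.])
    Q=trayR(tray[2]).inv();o=np.array([tray[0],tray[1],.055]);c=Q.apply(C-o);r=Q.apply(r)
    return (c+r*(z-c[2])/r[2])
E
python3 - <<'E'
from h import *
k=lambda a,b:(a/6+260,b/6+55)
for n,a,b,z in [("outL",135,115,.07),("outR",618,115,.07),("inL",147,424,.07),("inR",608,422,.07),("footL",108,450,.0893),("footR",625,450,.0893),("rimL",55,107,.033),("rimR",675,100,.033),("rimtopL",85,68,.033),("rimtopR",642,62,.033)]:
    print(n,(traypx("w12",*k(a,b),z)*1000).round(1))
E
```

```text
outL [-57.2 -16.5  70. ]
outR [-57.2  18.5  70. ]
inL [-35.8 -16.3  70. ]
inR [-35.9  18.5  70. ]
footL [-34.5 -17.1  89.3]
footR [-34.5  17.8  89.3]
rimL [-61.6 -27.3  33. ]
rimR [-62.2  27.2  33. ]
rimtopL [-64.7 -24.5  33. ]
rimtopR [-65.2  24.2  33. ]
```

Measured: long upright inner face at -35.9 mm, so that piece rests at the low end, and the held foot end at -34.5 mm. I shift about 3 mm up-slope, then go down.

>>> play_rows([
  [30, 3, 0.3, 1, 0, -0.004, 0],
  [30, 3, 0.3, 1, 0, -0.004, 0],
  [30, 9, 0.6, -9.5, 0, -0.004, 0],
  [30, 15, 1, -20, 0, -0.004, 0],
  [30, 21, 1.3, -30, 0, -0.004, 0],
  [30, 23, 1.5, -34, 0, -0.004, 0],
  [30, 23, 1.5, -34, 0, -0.004, 0],
])

```text
time_s: 15.2
tcp_pos: [0.585, -0.0146, 0.1434]
ee_rot: [-0.024, 0.966, 0.007, 0.257]
ft_force: [0.3, 0.0, -0.4]
grip_width: 0.41
```

```bash
python3 - <<'E'
from h import *
o=obs();d=np.load("rel2.npz");rel=(R.from_quat(d["q"]),d["t"])
for z in [.034,.024,.014]: target(rel,(.011,0,z),cur=o)
cap("wrist","w13",(230,20,410,440),1.4,2);cap("side","s13",(250,150,370,260),6,2.)
E
```

```text
{'time_s': 15.2, 'joints': [-0.0513, 0.1628, -0.7489, 0.1411, 0.0512, -0.0878], 'tcp_pos': [0.585, -0.0146, 0.1434], 'ee_rot': [-0.0242, 0.9661, 0.0069, 0.2571], 'ft_force': [0.3197, 0.0253, -0.3637], 'grip_width': 0.4099}
tgt (0.011, 0, 0.034) tcp [ 0.5856 -0.0141  0.1454] delta mm [0.6 0.5 2. ] rv [ 0.0006 -0.0033  0.0002]
tgt (0.011, 0, 0.024) tcp [ 0.5906 -0.0138  0.1367] delta mm [ 5.6  0.8 -6.7] rv [ 0.0006 -0.0033  0.0002]
tgt (0.011, 0, 0.014) tcp [ 0.5956 -0.0136  0.128 ] delta mm [ 10.6   1.  -15.4] rv [ 0.0006 -0.0033  0.0002]
```

View pics/w13.png

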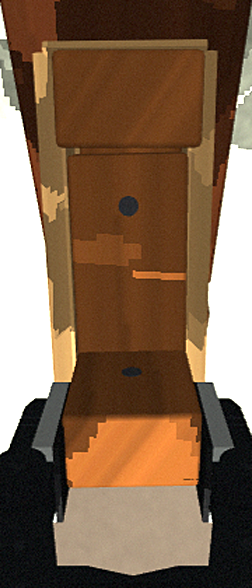

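View pics/s13.png

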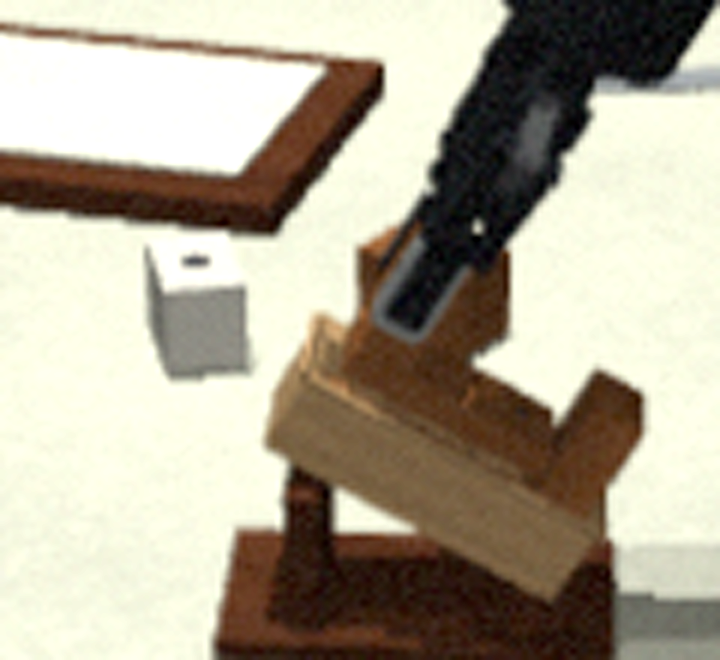

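It goes in freely, with no force. I finish the descent.

>>> play_rows([
  [30, 3, 0.3, -4, 0, -0.003, 0],
  [30, 6, 0.6, -8, 0, -0.003, 0],
  [30, 9, 0.8, -12.5, 0, -0.003, 0],
  [30, 10.5, 1, -15.5, 0, -0.003, 0],
  [30, 10.5, 1, -15.5, 0, -0.003, 0],
])

```text
time_s: 15.8
tcp_pos: [0.5961, -0.0139, 0.1295]
ee_rot: [-0.024, 0.965, 0.007, 0.26]
ft_force: [-2.0, -1.3, 3.1]
grip_width: 0.41
```

```bash
python3 - <<'E'
from h import *
o=obs();d=np.load("rel2.npz");rel=(R.from_quat(d["q"]),d["t"])
target(rel,(.011,0,.014),cur=o)
cap("wrist","w14",(230,20,410,440),1.4,2);cap("side","s14",(250,150,370,260),6,2.)
E
```

```text
{'time_s': 15.8, 'joints': [-0.0481, 0.199, -0.7539, 0.0941, 0.0492, -0.0848], 'tcp_pos': [0.5961, -0.0139, 0.1295], 'ee_rot': [-0.0241, 0.9653, 0.0065, 0.2598], 'ft_force': [-1.9909, -1.3204, 3.0534], 'grip_width': 0.4104}
tgt (0.011, 0, 0.014) tcp [ 0.5956 -0.0136  0.128 ] delta mm [-0.5  0.3 -1.4] rv [0.0012 0.0023 0.0005]
```

View pics/s14.png

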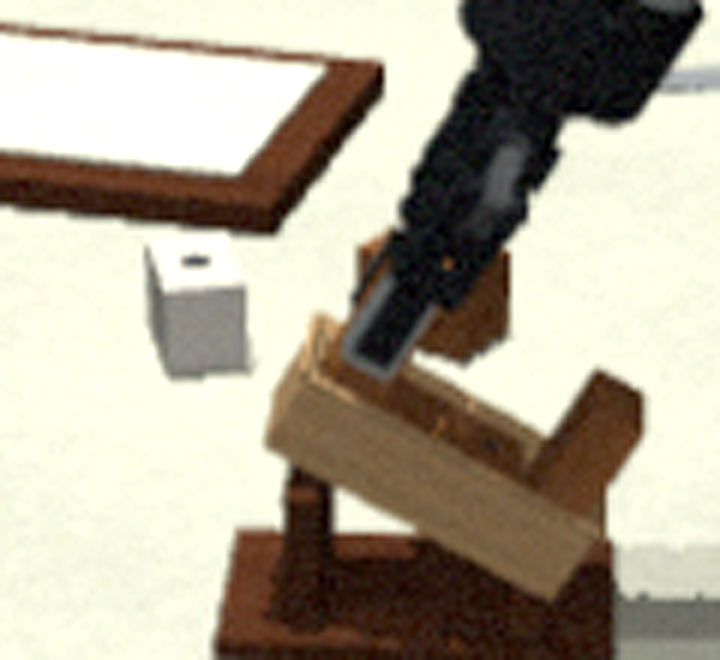

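>>> play_rows([
  [30, 0.5, 0, -1.5, 0, 0, 0],
  [30, 0.5, 0, -2, 0, 0, 0],
  [30, 0.5, 0, -2, 0, 0, 0],
])

```text
time_s: 16.2
tcp_pos: [0.5962, -0.0139, 0.1294]
ee_rot: [-0.024, 0.965, 0.007, 0.261]
ft_force: [-15.9, -1.0, 21.1]
grip_width: 0.413
```

It is bottomed (26 N along the normal, no motion). I release and back off.

>>> play_rows([
  [30, -0.5, 0, 1.5, 0, 0, 0],
  [85, -0.5, 0, 1.5, 0, 0, 0],
  [85, -0.5, 0, 1.5, 0, 0, 0],
  [85, -0.5, 0, 1.5, 0, 0, 0],
  [85, -0.5, 0, 1.5, 0, 0, 0],
  [85, -15, 0, 26, 0, 0, 0],
  [85, -40, 0, 69, 0, 0, 0],
  [85, -50, 0, 87, 0, 0, 0],
  [85, -50, 0, 87, 0, 0, 0],
])

```text
time_s: 17.1
tcp_pos: [0.5476, -0.0138, 0.218]
ee_rot: [-0.024, 0.965, 0.007, 0.263]
ft_force: [0.2, 0.1, 0.4]
grip_width: 0.998
```

```bash
python3 - <<'E'
from h import *
o=obs()
cap("wrist","w15",gain=1.4);cap("side","s15");wire("s15",TRAY,(.009,0,.014),(250,150,370,260),6,"s15o",part="short")
im=np.load("pics/w15.npz")["im"][60:360,240:410]
cv2.imwrite("pics/w15c.png",cv2.convertScaleAbs(cv2.resize(im,None,fx=2.5,fy=2.5,interpolation=cv2.INTER_CUBIC),alpha=1.8))
E
```

```text
{'time_s': 17.1, 'joints': [-0.0541, 0.0017, -0.7013, 0.3383, 0.0527, -0.09], 'tcp_pos': [0.5476, -0.0138, 0.218], 'ee_rot': [-0.0242, 0.9646, 0.0065, 0.2627], 'ft_force': [0.2079, 0.0618, 0.3813], 'grip_width': 0.9982}
```

View pics/w15.png

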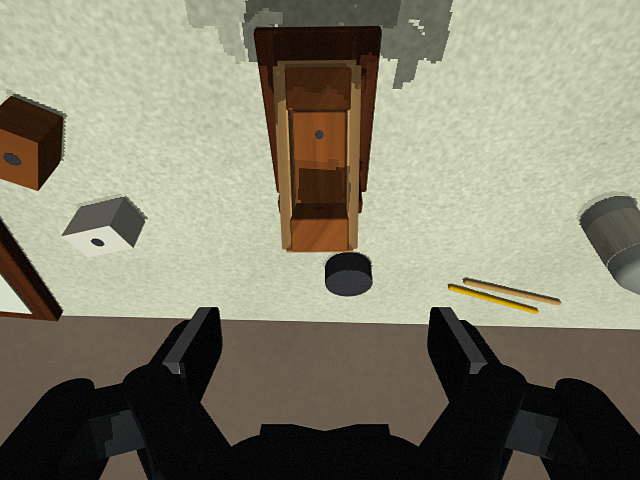

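View pics/s15o.png

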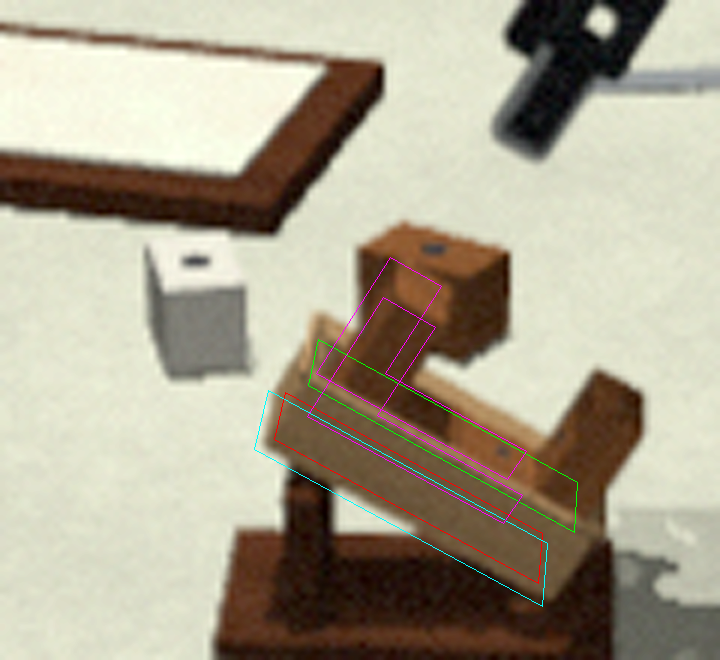

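View pics/w15c.png

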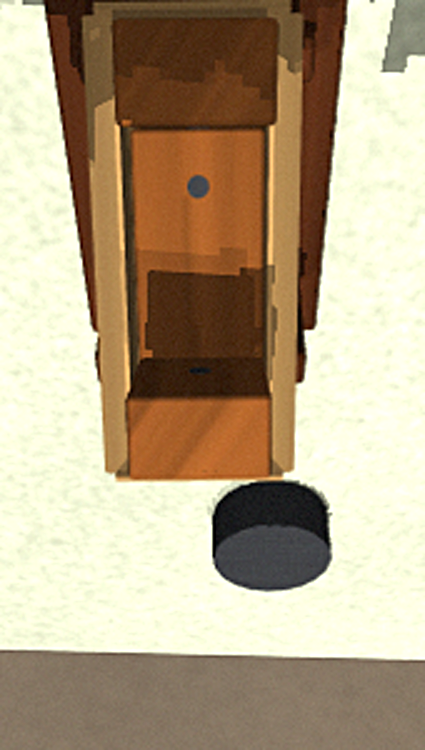

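```bash
python3 - <<'E'
from h import *
k=lambda a,b:(a/2.5+240,b/2.5+60)
for n,a,b in [("long inL",116,124),("long inR",277,124),("outer L",114,17),("short inL",128,397),("short inR",270,396),("short outL",130,479),("outR",269,479)]:
    print(n,(traypx("w15",*k(a,b),.07)*1000).round(1))
o=obs();p=(.6096,-.2622,-.4836);Rt=R.from_euler('z',np.pi+p[2])*R.from_euler('x',np.pi)
print((np.array([p[0],p[1],.14])-o["tcp_pos"])*1000,(Rt*R.from_quat(o["ee_rot"]).inv()).as_rotvec())
E
```

```text
long inL [-36.1 -16.3  70. ]
long inR [-36.1  19.1  70. ]
outer L [-57.5 -16.   70. ]
short inL [ 26.4 -15.5  70. ]
short inR [26.1 18.9 70. ]
short outL [ 47.7 -15.7  70. ]
outR [47.7 19.1 70. ]
{'time_s': 17.2, 'joints': [-0.054, 0.006, -0.7041, 0.3364, 0.0526, -0.09], 'tcp_pos': [0.5467, -0.0137, 0.2146], 'ee_rot': [-0.0242, 0.9652, 0.0067, 0.2602], 'ft_force': [0.6959, 0.204, -1.3195], 'grip_width': 0.9957}
[  62.86424522 -248.53627986  -74.5913385 ] [ 0.11425388  0.52049744 -0.52123039]
```

Both are home. Measured gap: the uprights' inner faces are at -36.1 and +26.2 mm, so 62.3 mm for the 58 mm block, and I will aim the block at x = -4.9 mm. Now to the brown block.

>>> play_rows([
  [85, 8, -35, 5, 0.02, 0.1, -0.1],
  [85, 20, -75, 5, 0.04, 0.2, -0.2],
  [85, 30, -120, 5, 0.065, 0.3, -0.3],
  [85, 45, -165, 0, 0.09, 0.4, -0.4],
  [85, 55, -210, -20, 0.114, 0.52, -0.521],
  [85, 63, -248, -50, 0.114, 0.52, -0.521],
  [85, 63, -248, -75, 0.114, 0.52, -0.521],
  [85, 63, -248, -75, 0.114, 0.52, -0.521],
  [85, 63, -248, -75, 0.114, 0.52, -0.521],
  [85, 63, -248, -75, 0.114, 0.52, -0.521],
])

```text
time_s: 18.2
tcp_pos: [0.61, -0.261, 0.1403]
ee_rot: [0.239, 0.971, 0.0, 0.0]
ft_force: [0.2, 0.5, 0.8]
grip_width: 0.996
```

```bash
python3 - <<'E'
from h import *
o=obs();cap("wrist","w16",gain=1.5)
im=np.load("pics/w16.npz")["im"][190:330,260:390]
cv2.imwrite("pics/w16c.png",cv2.convertScaleAbs(cv2.resize(im,None,fx=4.5,fy=4.5,interpolation=cv2.INTER_CUBIC),alpha=2))
E
```

```text
{'time_s': 18.2, 'joints': [-0.4044, 0.553, 0.0354, 1.0526, 0.0002, 0.0779], 'tcp_pos': [0.61, -0.261, 0.1403], 'ee_rot': [0.2388, 0.9711, 0.0001, 0.0003], 'ft_force': [0.246, 0.461, 0.8363], 'grip_width': 0.9957}
```

View pics/w16.png

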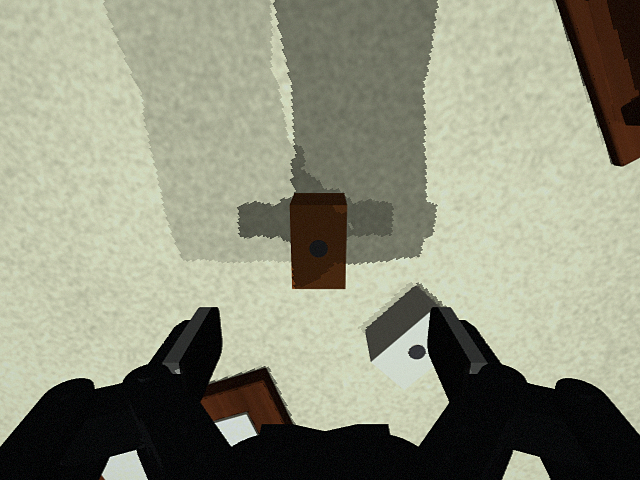

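View pics/w16c.png

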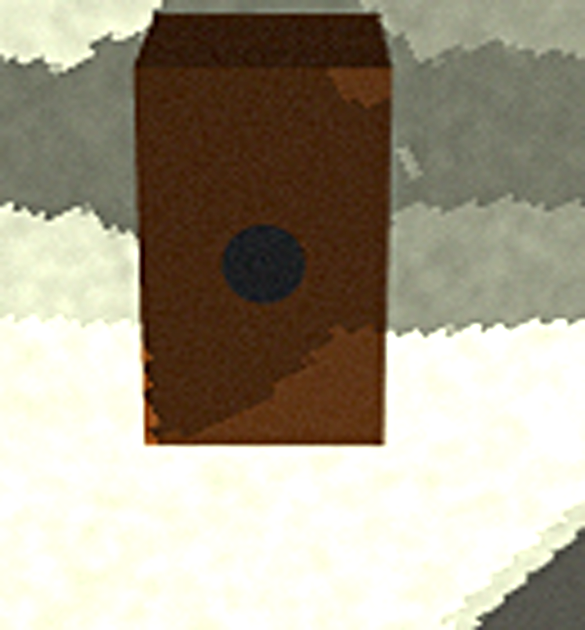

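The brown block with the dark spot is at (318,248); the white look-alike is at (410,350) and stays put. The brown one is the spacer by colour. I fit its pose and check the finger clearance to the white block.

```bash
python3 - <<'E'
from h import *
uv=[(a/4.5+260,b/4.5+190) for a,b in [(136,67),(391,67),(146,443),(384,443),(263,264)]]
p=fitpose("w16",[(-.029,-.018,.042),(-.029,.018,.042),(.029,-.018,.042),(.029,.018,.042),(0,0,.042)],uv,[.6096,-.2622,-.4836])
o=obs();Rt=R.from_euler('z',np.pi+p[2])*R.from_euler('x',np.pi)
print((np.array([p[0],p[1],.030])-o["tcp_pos"])*1000,(Rt*R.from_quat(o["ee_rot"]).inv()).as_rotvec())
for u,v,z in[(417,351,.042),(365,327,.0),(370,361,.042),(428,316,.042)]:
    q=px("w16",u,v,z); print(q.round(3), (R.from_quat(o["ee_rot"]).inv().apply(q-np.array([p[0],p[1],.03]))*1000).round(0))
E
```

```text
pose [ 0.61   -0.2622 -0.4827] res [[-0.7, -0.3], [0.6, -0.3], [-0.4, 0.5], [0.3, 0.5], [0.2, -0.2]]
{'time_s': 18.25, 'joints': [-0.4043, 0.5521, 0.0357, 1.0525, 0.0002, 0.0778], 'tcp_pos': [0.6103, -0.2611, 0.141], 'ee_rot': [0.2387, 0.9711, -0.0001, 0.001], 'ft_force': [0.5358, -0.9363, -0.2933], 'grip_width': 0.9948}
[  -0.26673645   -1.1097591  -111.02292372] [ 0.00062847  0.00186017 -0.00060803]
[ 0.712 -0.236  0.042] [-78.  70. -12.]
[ 0.703 -0.268  0.   ] [-85.  38.  30.]
[ 0.704 -0.27   0.042] [-87.  37. -12.]
[ 0.689 -0.219  0.042] [-50.  75. -12.]
```

>>> play_rows([
  [85, 0, -1, -40, 0, 0, 0],
  [85, 0, -1, -80, 0, 0, 0],
  [85, 0, -1, -111, 0, 0, 0],
  [85, 0, -1, -111, 0, 0, 0],
  [30, 0, -1, -111, 0, 0, 0],
  [30, 0, -1, -111, 0, 0, 0],
  [30, 0, -1, -111, 0, 0, 0],
  [30, 0, -1, -111, 0, 0, 0],
  [30, 0, -1, -111, 0, 0, 0],
  [30, 0, -1, -111, 0, 0, 0],
])

```text
time_s: 19.25
tcp_pos: [0.6113, -0.2635, 0.031]
ee_rot: [0.239, 0.971, -0.0, 0.002]
ft_force: [-0.2, 0.8, 7.9]
grip_width: 0.406
```

```bash
python3 - <<'E'
from h import *
o=obs();rel=relgrasp((.610,-.2622,-.4827),o);print(rel[1])
np.savez("rel3.npz",q=rel[0].as_quat(),t=rel[1])
for z in [.12,.078,.058,.028]: target(rel,(-.0049,.001,z),cur=o)
E
```

```text
{'time_s': 19.25, 'joints': [-0.407, 0.6435, -0.1065, 0.8166, 0.0001, 0.0764], 'tcp_pos': [0.6113, -0.2635, 0.031], 'ee_rot': [0.2394, 0.9709, -0.0003, 0.0021], 'ft_force': [-0.1719, 0.7915, 7.9298], 'grip_width': 0.4061}
[0.00193426 0.00052988 0.03100959]
tgt (-0.0049, 0.001, 0.12) tcp [ 0.5096 -0.018   0.1842] delta mm [-101.8  245.6  153.2] rv [-0.1137 -0.5174  0.5204]
tgt (-0.0049, 0.001, 0.078) tcp [ 0.5306 -0.0169  0.1479] delta mm [-80.8 246.6 116.8] rv [-0.1137 -0.5174  0.5204]
tgt (-0.0049, 0.001, 0.058) tcp [ 0.5405 -0.0164  0.1305] delta mm [-70.8 247.1  99.5] rv [-0.1137 -0.5174  0.5204]
tgt (-0.0049, 0.001, 0.028) tcp [ 0.5555 -0.0157  0.1046] delta mm [-55.8 247.9  73.5] rv [-0.1137 -0.5174  0.5204]
```

>>> play_rows([
  [30, 0, 0, 45, 0, 0, 0],
  [30, 0, 0, 90, 0, 0, 0],
  [30, -10, 20, 135, 0, 0, 0],
  [30, -25, 55, 170, -0.025, -0.13, 0.13],
  [30, -40, 95, 180, -0.055, -0.26, 0.26],
  [30, -60, 135, 180, -0.085, -0.39, 0.39],
  [30, -80, 180, 175, -0.1137, -0.5174, 0.5204],
  [30, -95, 220, 165, -0.1137, -0.5174, 0.5204],
  [30, -102, 246, 153, -0.1137, -0.5174, 0.5204],
  [30, -102, 246, 153, -0.1137, -0.5174, 0.5204],
  [30, -102, 246, 153, -0.1137, -0.5174, 0.5204],
  [30, -102, 246, 153, -0.1137, -0.5174, 0.5204],
])

```text
time_s: 20.45
tcp_pos: [0.5097, -0.0174, 0.1832]
ee_rot: [-0.024, 0.965, 0.006, 0.26]
ft_force: [1.2, -0.8, -1.3]
grip_width: 0.415
```

>>> play_rows([
  [30, 9, 0.5, -16, 0, 0, 0],
  [30, 19, 0.9, -33, 0, 0, 0],
  [30, 19, 0.9, -33, 0, 0, 0],
  [30, 19, 0.9, -33, 0, 0, 0],
  [30, 19, 0.9, -33, 0, 0, 0],
])

```text
time_s: 20.95
tcp_pos: [0.5273, -0.0164, 0.1493]
ee_rot: [-0.023, 0.966, 0.006, 0.259]
ft_force: [0.1, 0.2, -0.6]
grip_width: 0.41
```

```bash
python3 - <<'E'
from h import *
o=obs();d=np.load("rel3.npz");rel=(R.from_quat(d["q"]),d["t"])
for z in [.078,.058,.028]: target(rel,(-.0049,.001,z),cur=o)
cap("side","s17",(250,150,370,260),6,2.);cap("wrist","w17",gain=1.5)
im=np.load("pics/w17.npz")["im"][150:390,230:410]
cv2.imwrite("pics/w17c.png",cv2.convertScaleAbs(cv2.resize(im,None,fx=2.5,fy=2.5,interpolation=cv2.INTER_CUBIC),alpha=2))
E
```

```text
{'time_s': 20.95, 'joints': [-0.0629, 0.0604, -0.8562, 0.1327, 0.0559, -0.0965], 'tcp_pos': [0.5273, -0.0164, 0.1493], 'ee_rot': [-0.0234, 0.9656, 0.0064, 0.259], 'ft_force': [0.0966, 0.1673, -0.5701], 'grip_width': 0.4097}
tgt (-0.0049, 0.001, 0.078) tcp [ 0.5306 -0.0169  0.1479] delta mm [ 3.3 -0.6 -1.4] rv [ 0.0007 -0.0036  0.001 ]
tgt (-0.0049, 0.001, 0.058) tcp [ 0.5405 -0.0164  0.1305] delta mm [ 13.3  -0.1 -18.7] rv [ 0.0007 -0.0036  0.001 ]
tgt (-0.0049, 0.001, 0.028) tcp [ 0.5555 -0.0157  0.1046] delta mm [ 28.3   0.7 -44.7] rv [ 0.0007 -0.0036  0.001 ]
```

View pics/s17.png

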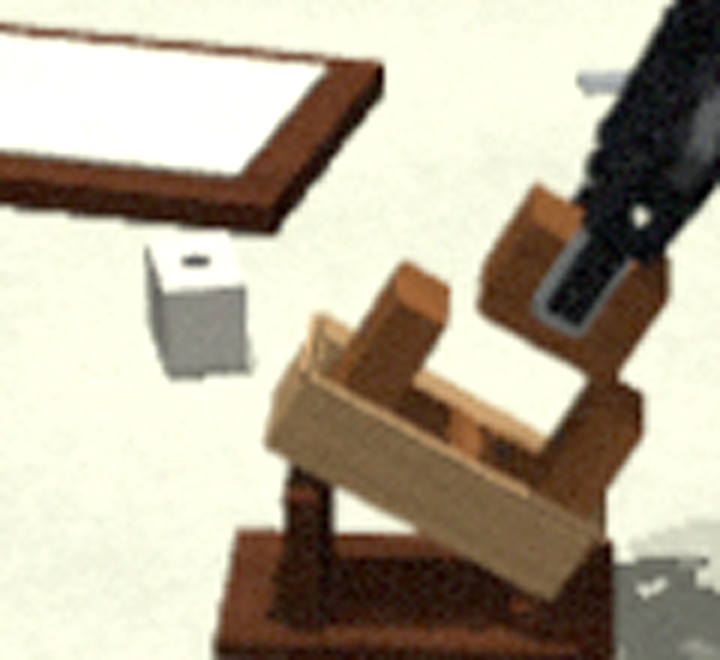

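View pics/w17.png

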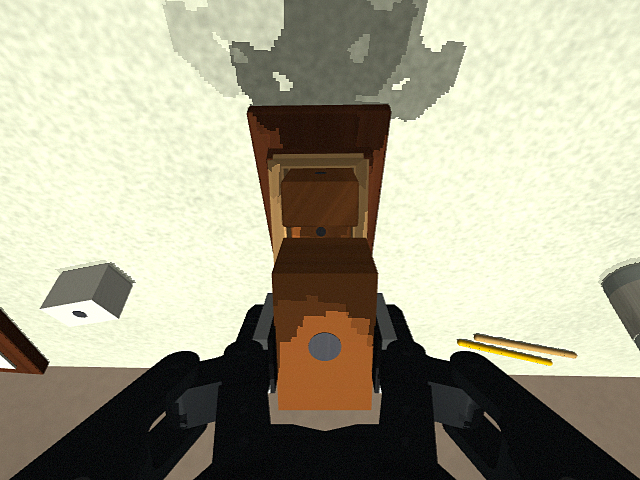

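View pics/w17c.png

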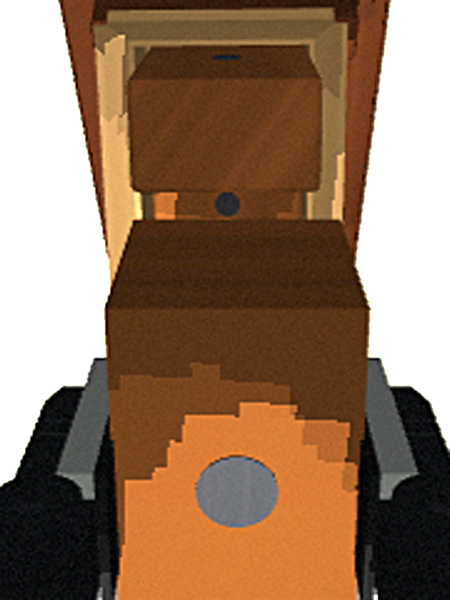

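```bash
python3 - <<'E'
from h import *
k=lambda a,b:(a/2.5+230,b/2.5+150)
for n,a,b,z in [("blk L",106,309,.1229),("blk R",370,309,.1229),("longin L",133,188,.07),("longin R",320,188,.07),("longout L",133,79,.07),("spot",237,491,.1229)]:
    print(n,(traypx("w17",*k(a,b),z)*1000).round(1))
E
```

```text
blk L [-36.1 -14.3 122.9]
blk R [-36.1  20.8 122.9]
longin L [-37.1 -16.2  70. ]
longin R [-37.   18.9  70. ]
longout L [-57.6 -15.5  70. ]
spot [ -7.7   3.1 122.9]
```

>>> play_rows([
  [30, 3, -1.6, -1.5, 0, -0.003, 0],
  [30, 3, -1.6, -1.5, 0, -0.003, 0],
  [30, 3, -1.6, -1.5, 0, -0.003, 0],
])

```text
time_s: 21.35
tcp_pos: [0.5295, -0.0174, 0.147]
ee_rot: [-0.024, 0.965, 0.007, 0.26]
ft_force: [-0.6, 0.3, -0.4]
grip_width: 0.41
```

```bash
python3 - <<'E'
from h import *
o=obs();d=np.load("rel3.npz");rel=(R.from_quat(d["q"]),d["t"])
for z in [.078,.058,.028]: target(rel,(-.0052,.0,z),cur=o)
E
```

```text
{'time_s': 21.35, 'joints': [-0.0658, 0.0675, -0.858, 0.122, 0.058, -0.0997], 'tcp_pos': [0.5295, -0.0174, 0.147], 'ee_rot': [-0.0238, 0.9653, 0.0065, 0.26], 'ft_force': [-0.6326, 0.3332, -0.4214], 'grip_width': 0.4099}
tgt (-0.0052, 0.0, 0.078) tcp [ 0.5303 -0.0179  0.1477] delta mm [ 0.9 -0.5  0.8] rv [ 0.0006 -0.0016  0.0001]
tgt (-0.0052, 0.0, 0.058) tcp [ 0.5403 -0.0174  0.1304] delta mm [ 10.9  -0.  -16.6] rv [ 0.0006 -0.0016  0.0001]
tgt (-0.0052, 0.0, 0.028) tcp [ 0.5553 -0.0167  0.1044] delta mm [ 25.8   0.7 -42.5] rv [ 0.0006 -0.0016  0.0001]
```

>>> play_rows([
  [30, 4, 0, -4, 0, -0.001, 0],
  [30, 7, 0, -10, 0, -0.001, 0],
  [30, 11, 0, -16.5, 0, -0.001, 0],
  [30, 11, 0, -16.5, 0, -0.001, 0],
])

```text
time_s: 21.75
tcp_pos: [0.5402, -0.0173, 0.1288]
ee_rot: [-0.024, 0.965, 0.007, 0.259]
ft_force: [-0.0, -0.1, -1.0]
grip_width: 0.41
```

```bash
python3 - <<'E'
from h import *
o=obs();d=np.load("rel3.npz");rel=(R.from_quat(d["q"]),d["t"])
for z in [.058,.028]: target(rel,(-.0052,.0,z),cur=o)
cap("side","s18",(250,150,370,260),6,2.);cap("wrist","w18",(230,50,410,420),1.6,2)
E
```

```text
{'time_s': 21.75, 'joints': [-0.0638, 0.1152, -0.8667, 0.0668, 0.0571, -0.098], 'tcp_pos': [0.5402, -0.0173, 0.1288], 'ee_rot': [-0.0239, 0.9655, 0.0066, 0.2593], 'ft_force': [-0.0412, -0.0873, -1.0272], 'grip_width': 0.4102}
tgt (-0.0052, 0.0, 0.058) tcp [ 0.5403 -0.0174  0.1304] delta mm [ 0.2 -0.1  1.6] rv [ 0.0005 -0.003  -0.    ]
tgt (-0.0052, 0.0, 0.028) tcp [ 0.5553 -0.0167  0.1044] delta mm [ 15.1   0.6 -24.4] rv [ 0.0005 -0.003  -0.    ]
```

View pics/s18.png

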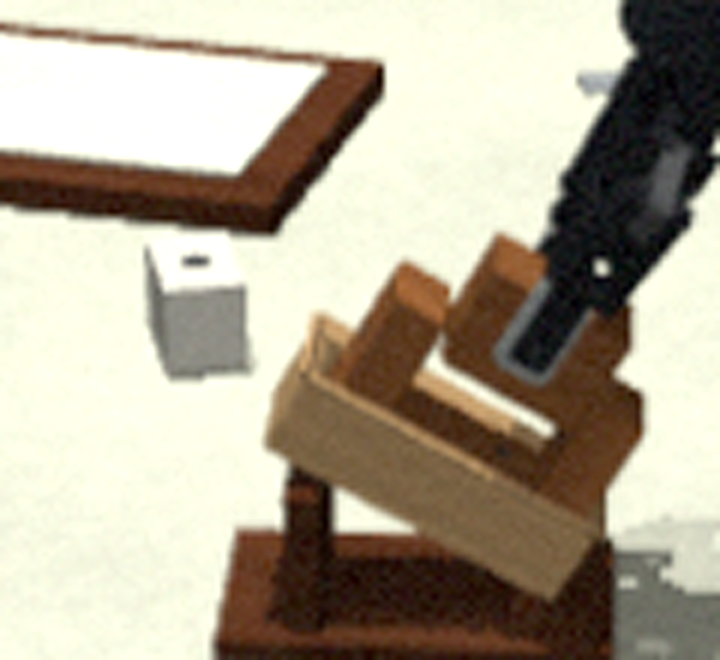

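View pics/w18.png

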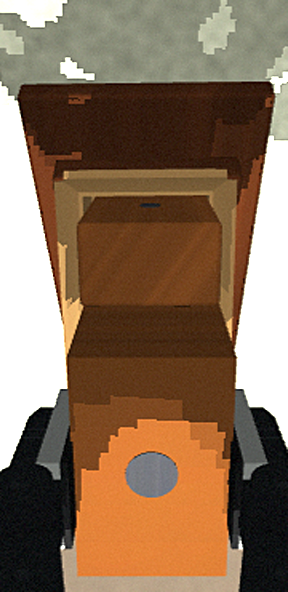

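The block has entered between the uprights without contact. I continue down.

>>> play_rows([
  [30, 4, 0.1, -5.5, 0, -0.002, 0],
  [30, 8, 0.3, -12, 0, -0.002, 0],
  [30, 12, 0.5, -19, 0, -0.002, 0],
  [30, 14, 0.6, -22, 0, -0.002, 0],
  [30, 15, 0.6, -24.4, 0, -0.002, 0],
  [30, 15, 0.6, -24.4, 0, -0.002, 0],
])

```text
time_s: 22.45
tcp_pos: [0.5553, -0.0168, 0.1058]
ee_rot: [-0.024, 0.965, 0.007, 0.261]
ft_force: [-0.1, 0.0, -1.0]
grip_width: 0.411
```

```bash
python3 - <<'E'
from h import *
o=obs();d=np.load("rel3.npz");rel=(R.from_quat(d["q"]),d["t"])
for z in [.028]: target(rel,(-.0052,.0,z),cur=o)
cap("side","s19",(250,150,370,260),6,2.)
E
```

```text
{'time_s': 22.45, 'joints': [-0.0602, 0.1784, -0.8771, -0.0108, 0.0554, -0.0947], 'tcp_pos': [0.5553, -0.0168, 0.1058], 'ee_rot': [-0.0239, 0.965, 0.0065, 0.2612], 'ft_force': [-0.084, 0.0442, -1.0054], 'grip_width': 0.4113}
tgt (-0.0052, 0.0, 0.028) tcp [ 0.5553 -0.0167  0.1044] delta mm [ 0.   0.1 -1.3] rv [0.0006 0.0009 0.0001]
```

View pics/s19.png

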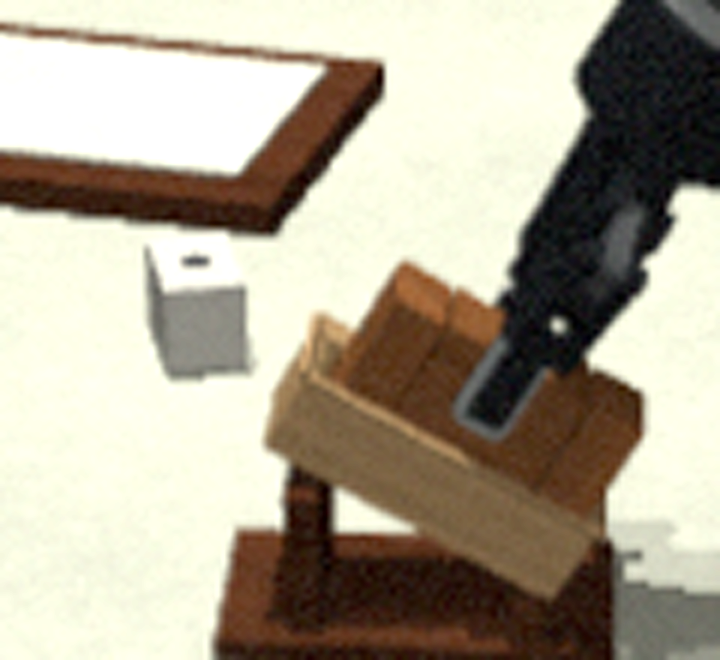

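>>> play_rows([
  [30, 0.5, 0, -1, 0, 0, 0],
  [30, 0.8, 0, -2, 0, 0, 0],
  [30, 0.8, 0, -2, 0, 0, 0],
])

```text
time_s: 22.8
tcp_pos: [0.5556, -0.0168, 0.1057]
ee_rot: [-0.024, 0.965, 0.007, 0.262]
ft_force: [-17.3, -0.9, 24.7]
grip_width: 0.41
```

It is bottomed at 30 N along the normal. I release and retreat.

>>> play_rows([
  [30, -0.8, 0, 2, 0, 0, 0],
  [85, -0.8, 0, 2, 0, 0, 0],
  [85, -0.8, 0, 2, 0, 0, 0],
  [85, -0.8, 0, 2, 0, 0, 0],
  [85, -0.8, 0, 2, 0, 0, 0],
  [85, -15, 0, 26, 0, 0, 0],
  [85, -40, 0, 69, 0, 0, 0],
  [85, -60, 0, 104, 0, 0, 0],
  [85, -60, 0, 104, 0, 0, 0],
  [85, -60, 0, 104, 0, 0, 0],
])

```text
time_s: 23.8
tcp_pos: [0.4968, -0.0168, 0.2092]
ee_rot: [-0.024, 0.965, 0.006, 0.263]
ft_force: [0.5, -0.2, -0.3]
grip_width: 0.996
```

```bash
python3 - <<'E'
from h import *
o=obs();cap("wrist","w20",(230,60,410,400),1.7,1.8);cap("side","s20",(250,150,370,260),6,2.);cap("scene","c20",gain=2)
E
```

```text
{'time_s': 23.8, 'joints': [-0.0705, -0.0796, -0.8039, 0.3176, 0.0604, -0.1036], 'tcp_pos': [0.4968, -0.0168, 0.2092], 'ee_rot': [-0.0239, 0.9645, 0.0063, 0.2628], 'ft_force': [0.4705, -0.1962, -0.3412], 'grip_width': 0.996}
```

View pics/w20.png

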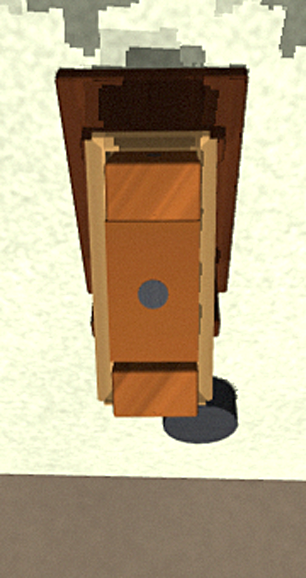

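View pics/s20.png

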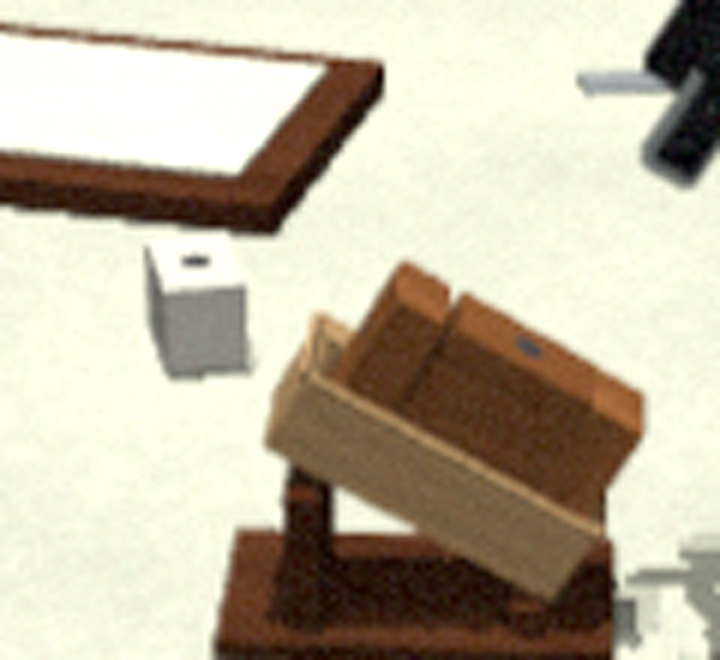

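View pics/c20.png

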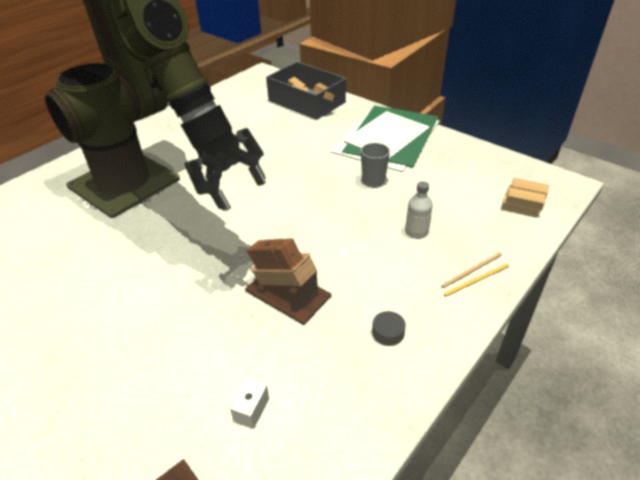

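```bash
python3 - <<'E'
from h import *
k=lambda a,b:(a/1.7+230,b/1.7+60)
for n,a,b in [("long out",153,164),("long in",153,221),("spot",152.5,294),("short in",155,371),("short out",155,416)]: print(n,(traypx("w20",*k(a,b),.07)*1000).round(1))
obs();print(bot.close_job())
E
```

```text
long out [-57.2   1.3  70. ]
long in [-36.1   1.2  70. ]
spot [-7.1  0.9 70. ]
short in [26.1  1.8 70. ]
short out [46.9  1.7 70. ]
{'time_s': 23.95, 'joints': [-0.0704, -0.0758, -0.8059, 0.3176, 0.0605, -0.1036], 'tcp_pos': [0.4957, -0.0167, 0.2062], 'ee_rot': [-0.0238, 0.9653, 0.0066, 0.26], 'ft_force': [0.2021, 0.2114, -1.062], 'grip_width': 0.9972}
the job is handed in; nothing more can be done
None
```

I packed the long elbow, then the short elbow, then the brown spacer block into the tray. Each was pressed down until it bottomed (about 16, 26 and 30 N along the floor normal), and I handed the job in at about 24 s with the gripper open and clear of everything.

In the last wrist picture, read in the tray frame on the assumption that the tops are 70 mm over the floor:
- **Long elbow:** centred about 2.3 mm down-slope from mid-tray, because it slid to the low end.
- **Short elbow:** its upright's centre is at about +36.5 mm, which is about 39 mm along the long elbow from its centre.
- **Block:** at about -7 mm, which is about -5 mm along the long elbow.
- **Side offset:** all three are within 2 mm of the centre line.

The tops look level in the side picture. The bottle, cup, weight and white look-alike look unmoved in the last scene picture.

**Disagreements:**
- The side and scene overlays sat about 3 mm towards -x for the tray and parts alike, so I took it as camera calibration bias.
- The held block's side position differed by about 1.5 mm between the picture and the model.
- At contact, the tool read about 1 mm higher than the model for the short elbow and the block.

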